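# Lay the bob weights heavy end down on the ridge rack

## Robot

A 7-joint arm with a two-finger parallel gripper is mounted at the origin on the work surface. World frame = base frame: x ahead of the robot, y to its left, z up, the work surface at z = 0. Lengths are in m, angles in rad, forces in N, time in s.
With the tool pointing down it reaches from about 0.425 to 0.925 m from the base axis. Payload 6.8 kg.
Tool frame: the origin (TCP) lies between the finger pads; the fingertips stand finger_overhang ahead of it and the grasp point (between the pads) lies 6 mm ahead of it (finger_overhang is the distance from the TCP to the fingertips, in m); z points along the fingers, y is the line along which they close (so a half turn about z gives the same grasp; the last joint's range is limited). The gripper opens to 85 mm and grips with 20 to 120 N. Pads are 22 mm wide; open, the fingers measure 114 mm over their backs; the gripper's body (76 mm by 85 mm) begins 54 mm behind the grasp point. The pads swing forward as they close: fully open they stand 13 mm farther back than shut.
Start: joints at [1.061, 0.477, 0.022, 1.555, -0.011, 1.109, -0.083], TCP at [0.264, -0.621, 0.256] pointing down, gripper open.
Joint ranges: [-2.96, 2.96], [-0.34, 2.1], [-1.41, 1.46], [0.24, 2.44], [-1.37, 4.51], [0.17, 1.92], [-2.96, 2.96]. Speed limits (rad/s): [2.39, 2.39, 3.14, 3.14, 3.14, 3.14, 3.14].

## Interface

Orientations are given as a unit quaternion [w, x, y, z].
In Python, from station import * gives the robot as it stands.
- The arm moves only by the tool drive_tool, never from a script. Its argument "increments" is a list of rows, each an object of numbers: "claw": the finger opening in m, from 0 to 0.0854; "dx", "dy", "dz": the shift along the tool's x, y, z in m; "wx", "wy", "wz": the turn, a rotation vector about the tool's x, y, z in degrees. A call has 1 to 20 rows; each row shifts and turns the commanded pose from where the row before left it, along the tool's axes as they then stand; what a row does not reach is not made up. A row lasts 1/8 s, in which the tool goes at most 62.5 mm and 10.7 degrees, less where a joint would pass 70% of its speed; a pose out of reach is approached as far as the arm can. A call with a gripper value outside its range is refused whole. The fingers move at their own pace and stop on an object; "newtons" is the grip in N (left out, the last holds). Time passes only in rows, so rows that do not move let the fingers close. It gives the time, the measured TCP pose, the force, the opening and the grip force at its end, in the units of the state.
- get_obs(): the state, without advancing time (a new reading comes with each control period).
- read_camera(name): name is "side" or "top" or "wrist"; returns (picture, depth): 400x640x3 uint8, red, green, blue; 400x640 float32, m along the optical axis (not along the pixel's ray), 0 where there is no reading.
- calibration(name): a dict with "intrinsics" (3x3 intrinsics, pixels), "R" (3x3) and "t" (3): a world point X has camera coordinates R X + t; the wrist camera has in their place "mount" (4x4, takes a point from camera to tool coordinates, whose origin is the TCP and whose axes are the flange's). Camera axes: x right, y down, z forward; pixel columns grow to the right and rows downward; lengths in m; the calibration is good to about 2 mm. A picture is of the moment at which its call begins: read the wrist's pose just before it. calibration takes no time and is no camera call.
- hand_in(): hands the job in; it is judged then, once.
The state is a dict: "t": time; "q": joint angles; "joint_vel": joint speeds; "joint_torque": joint torques, N m; "eef_pos": TCP position; "tool_rot": TCP orientation; "contact_force": force on the tool from outside, world axes, zero at the start; "torque": the same for the moment, N m; "gripper_width": opening from 0.0 (shut) to 1.0 (fully open); "grasp_force": force on a finger pad.
Only numpy, scipy, OpenCV 4.12 (cv2) and the standard library are available. Lean on these libraries where they do the work, as an engineer would, in place of code of your own. Each camera call takes 0.05 s, during which the arm holds its last target. There are 200 camera calls.

## Task

First lift the fluid can by its handle off the rack's ledge and stand it upright on the black rubber pad. Then pick up each bob weight on the bench by its ball stud to find which end hangs heavier, and lay it across the rack's ridge, ball up, its heavy end down the front face (the one next to the ledge) so that it rests flat on that face, side by side with the others. When all the weights lie there, stand the can back on the ledge, and leave everything else on the bench alone.

Things in the scene. Friction and masses are not known exactly. Their poses are not given: they have to be found in the camera images.
- rack: Fixed metal rack, 290 mm wide (y). Origin on the bench at mid-width, z up. In front (x -135 to -36 mm) a level ledge, top 30 mm above the bench. Behind it a low roof of two plain faces, each sloping 18 degrees and 74 mm long, meeting in a ridge: the front face rises from x -30, z 40 mm to the ridge at x 40, z 63 mm; the back face falls from there to x 111, z 40 mm.
- rack_face (a point): Middle of the front sloping face (rack x 5, z 51 mm). A lip 6 mm thick, top 52 mm above the bench, stands at the foot of each face. A weight laid against the front lip has its middle 10 mm short of the ridge, so its upper half overhangs: with its heavy end on the front face it stays; the other way round it tips over to the back.
- rack_ridge (a point): Middle of the ridge, 63 mm above the bench.
- can: Closed steel fluid can, 76 mm across, 98 mm tall, 0.4 kg, with a fixed dark bail handle over it; it starts standing on the rack's ledge. Origin: centre of its underside, z up. The handle is a level round bar 10 mm thick along the can's y axis, 68 mm between its uprights.
- can_handle (a point): Middle of the can's handle bar, 150 mm above the can's underside.
- pad: Fixed square black rubber pad on the bench beside the rack, 120 by 120 mm, 4 mm thick. Origin: centre of its underside.
- bob1: Bob weight, loose: dark steel bar 128 mm long (x), 38 wide (y), 22 tall, 0.5 to 0.85 kg, a ball stud above its middle. Origin: centre of its underside, z up. Both ends look alike but one, not told and not the same for all weights, hides a heavy slug: the centre of mass lies about 27 mm from the middle. None if absent.
- bob1_ball (a point): Centre of that weight's bright steel ball, 28 mm across, 54 mm above the underside, on a 12 mm stem. Held lightly (20 to 30 N) by the ball between fingers that close across the bar (along its y), the weight swings on the ball and its heavy end hangs 15 to 30 degrees lower; a hard grip keeps it from swinging.
- bob2: Bob weight, loose: dark steel bar 128 mm long (x), 38 wide (y), 22 tall, 0.5 to 0.85 kg, a ball stud above its middle. Origin: centre of its underside, z up. Both ends look alike but one, not told and not the same for all weights, hides a heavy slug: the centre of mass lies about 27 mm from the middle. None if absent.
- bob2_ball (a point): Centre of that weight's bright steel ball, 28 mm across, 54 mm above the underside, on a 12 mm stem. Held lightly (20 to 30 N) by the ball between fingers that close across the bar (along its y), the weight swings on the ball and its heavy end hangs 15 to 30 degrees lower; a hard grip keeps it from swinging.
- bob3: Bob weight, loose: dark steel bar 128 mm long (x), 38 wide (y), 22 tall, 0.5 to 0.85 kg, a ball stud above its middle. Origin: centre of its underside, z up. Both ends look alike but one, not told and not the same for all weights, hides a heavy slug: the centre of mass lies about 27 mm from the middle. None if absent.
- bob3_ball (a point): Centre of that weight's bright steel ball, 28 mm across, 54 mm above the underside, on a 12 mm stem. Held lightly (20 to 30 N) by the ball between fingers that close across the bar (along its y), the weight swings on the ball and its heavy end hangs 15 to 30 degrees lower; a hard grip keeps it from swinging.
- bob4: Bob weight, loose: dark steel bar 128 mm long (x), 38 wide (y), 22 tall, 0.5 to 0.85 kg, a ball stud above its middle. Origin: centre of its underside, z up. Both ends look alike but one, not told and not the same for all weights, hides a heavy slug: the centre of mass lies about 27 mm from the middle. None if absent.
- bob4_ball (a point): Centre of that weight's bright steel ball, 28 mm across, 54 mm above the underside, on a 12 mm stem. Held lightly (20 to 30 N) by the ball between fingers that close across the bar (along its y), the weight swings on the ball and its heavy end hangs 15 to 30 degrees lower; a hard grip keeps it from swinging.
- bob5: Bob weight, loose: dark steel bar 128 mm long (x), 38 wide (y), 22 tall, 0.5 to 0.85 kg, a ball stud above its middle. Origin: centre of its underside, z up. Both ends look alike but one, not told and not the same for all weights, hides a heavy slug: the centre of mass lies about 27 mm from the middle. None if absent.
- bob5_ball (a point): Centre of that weight's bright steel ball, 28 mm across, 54 mm above the underside, on a 12 mm stem. Held lightly (20 to 30 N) by the ball between fingers that close across the bar (along its y), the weight swings on the ball and its heavy end hangs 15 to 30 degrees lower; a hard grip keeps it from swinging.
- tappet: Bystander, to be left alone: short plain steel cylinder, 30 mm across, 34 mm tall, upright.
- tape: Bystander, to be left alone: roll of masking tape lying flat, 90 mm across, 24 mm tall.
- wrench: Bystander, to be left alone: steel open-ended spanner lying near the robot.
- driver: Bystander, to be left alone: screwdriver with a red handle, lying at the back.
- pen: Bystander, to be left alone: green marker pen, 14 mm thick, lying near the robot.
- mug: Bystander, to be left alone: blue plastic cup, 72 mm across, 90 mm tall, at the back.
Things that resemble listed ones, but are neither listed nor needed, are in the scene too. Leave any yellow look-alike of the can alone.

How it is judged:
On the way, in this order (a step that is already met when the one before it is completed fails the run):
1. the can stands upright on the rubber pad, before any weight is on the rack (horizontal distance between can and pad below 0.04 m and height (world z) of can below 0.012 m and angle between can's own z axis and vertical below 0.1 rad and linear speed of can below 0.03 m/s and horizontal distance between each of bob1, bob2, bob3, bob4, bob5 and rack above 0.13 m), for 0.2 s.
2. every weight lies flat on the front face, heavy end down, while the can still stands on the pad (horizontal distance between can and pad below 0.04 m and height (world z) of can below 0.012 m and angle between can's own z axis and vertical below 0.1 rad and x of bob1 in the frame of rack between 0.01 and 0.065 m and y of bob1 in the frame of rack between -0.135 and 0.135 m and z of rack_face in the frame of bob1 between -0.008 and 0.008 m and z of rack_ridge in the frame of bob1 between -0.008 and 0.008 m and angle between each of bob1, bob2, bob3, bob4, bob5's own z axis and vertical below 0.42 rad and (angle between bob1's own x axis and vertical above 1.811 rad or angle between bob1's own x axis and vertical below 1.331 rad) and linear speed of each of bob1, bob2, bob3, bob4, bob5 below 0.03 m/s and x of bob2 in the frame of rack between 0.01 and 0.065 m and y of bob2 in the frame of rack between -0.135 and 0.135 m and z of rack_face in the frame of bob2 between -0.008 and 0.008 m and z of rack_ridge in the frame of bob2 between -0.008 and 0.008 m and (angle between bob2's own x axis and vertical above 1.811 rad or angle between bob2's own x axis and vertical below 1.331 rad) and x of bob3 in the frame of rack between 0.01 and 0.065 m and y of bob3 in the frame of rack between -0.135 and 0.135 m and z of rack_face in the frame of bob3 between -0.008 and 0.008 m and z of rack_ridge in the frame of bob3 between -0.008 and 0.008 m and (angle between bob3's own x axis and vertical above 1.811 rad or angle between bob3's own x axis and vertical below 1.331 rad) and x of bob4 in the frame of rack between 0.01 and 0.065 m and y of bob4 in the frame of rack between -0.135 and 0.135 m and z of rack_face in the frame of bob4 between -0.008 and 0.008 m and z of rack_ridge in the frame of bob4 between -0.008 and 0.008 m and (angle between bob4's own x axis and vertical above 1.811 rad or angle between bob4's own x axis and vertical below 1.331 rad) and x of bob5 in the frame of rack between 0.01 and 0.065 m and y of bob5 in the frame of rack between -0.135 and 0.135 m and z of rack_face in the frame of bob5 between -0.008 and 0.008 m and z of rack_ridge in the frame of bob5 between -0.008 and 0.008 m and (angle between bob5's own x axis and vertical above 1.811 rad or angle between bob5's own x axis and vertical below 1.331 rad)), for 0.2 s.
At the end, for the whole second after the job is handed in: Can back upright (0.1 rad) on the rack's ledge; every weight present lies still, ball up, flat on the front face and over the ridge (8 mm), its middle 10 to 65 mm along the rack's x and within 135 mm of its middle line, pointing up and down the slope within about 40 degrees (x of can in the frame of rack between -0.115 and -0.065 m and y of can in the frame of rack between -0.13 and 0.13 m and z of can in the frame of rack between 0.02 and 0.045 m and angle between can's own z axis and vertical below 0.1 rad and linear speed of each of can, bob1, bob2, bob3, bob4, bob5 below 0.03 m/s and x of bob1 in the frame of rack between 0.01 and 0.065 m and y of bob1 in the frame of rack between -0.135 and 0.135 m and z of rack_face in the frame of bob1 between -0.008 and 0.008 m and z of rack_ridge in the frame of bob1 between -0.008 and 0.008 m and angle between each of bob1, bob2, bob3, bob4, bob5's own z axis and vertical below 0.42 rad and (angle between bob1's own x axis and vertical above 1.811 rad or angle between bob1's own x axis and vertical below 1.331 rad) and x of bob2 in the frame of rack between 0.01 and 0.065 m and y of bob2 in the frame of rack between -0.135 and 0.135 m and z of rack_face in the frame of bob2 between -0.008 and 0.008 m and z of rack_ridge in the frame of bob2 between -0.008 and 0.008 m and (angle between bob2's own x axis and vertical above 1.811 rad or angle between bob2's own x axis and vertical below 1.331 rad) and x of bob3 in the frame of rack between 0.01 and 0.065 m and y of bob3 in the frame of rack between -0.135 and 0.135 m and z of rack_face in the frame of bob3 between -0.008 and 0.008 m and z of rack_ridge in the frame of bob3 between -0.008 and 0.008 m and (angle between bob3's own x axis and vertical above 1.811 rad or angle between bob3's own x axis and vertical below 1.331 rad) and x of bob4 in the frame of rack between 0.01 and 0.065 m and y of bob4 in the frame of rack between -0.135 and 0.135 m and z of rack_face in the frame of bob4 between -0.008 and 0.008 m and z of rack_ridge in the frame of bob4 between -0.008 and 0.008 m and (angle between bob4's own x axis and vertical above 1.811 rad or angle between bob4's own x axis and vertical below 1.331 rad) and x of bob5 in the frame of rack between 0.01 and 0.065 m and y of bob5 in the frame of rack between -0.135 and 0.135 m and z of rack_face in the frame of bob5 between -0.008 and 0.008 m and z of rack_ridge in the frame of bob5 between -0.008 and 0.008 m and (angle between bob5's own x axis and vertical above 1.811 rad or angle between bob5's own x axis and vertical below 1.331 rad)); the robot touches nothing.
It fails at once if the tappet, tape roll, spanner, screwdriver, pen or cup is moved by more than 40 mm (distance of any of tappet, tape, wrench, driver, pen, mug from where it was at the start of the episode above 0.04 m).
Of bob1, bob2, bob3, bob4, bob5 only 3 to 4 are there at a start; the rules pass over those that are not, and their reading is None.
At some moment in a run one of bob1, bob2, bob3, bob4, bob5 may be knocked a few centimetres aside while the robot is not near it.
It also fails if it takes over 210 s, if anything falls off the work surface, if the arm or the gripper's body presses on something with over 40 N, if the wrist force passes 120 N, or if a joint passes its speed limit or range.

## Working session

There is one attempt and no reset: what is moved stays moved. The work goes in short steps, Python scripts to look and compute and a tool call to move; the robot and the scene stay as the last step left them, time stands still between calls to the robot, and variables do not carry over. Pictures are saved under pics/ and viewed, at most 14 in all, crops included, and the job is handed in when it is done.

Besides the shell and the picture viewer there is one more tool, called after "Request:" as name(argument=value, ...) on one line, values as JSON. drive_tool: Moves the arm, as the interface text tells. Its arguments: {"type":"object","properties":{"increments":{"type":"array","items":{"type":"object","properties":{"claw":{"type":"number"},"dx":{"type":"number"},"dy":{"type":"number"},"dz":{"type":"number"},"wx":{"type":"number"},"wy":{"type":"number"},"wz":{"type":"number"}}}},"newtons":{"type":"number"}},"required":["increments"]}

```bash
ls; mkdir -p pics; cat > h.py <<'E'
from station import *
import numpy as np, cv2
from scipy.spatial.transform import Rotation as Ro
def cloud(name):
    o=get_obs(); im,d=read_camera(name); c=calibration(name); K=np.array(c["intrinsics"])
    v,u=np.mgrid[0:400,0:640]
    P=np.stack([(u-K[0,2])/K[0,0]*d,(v-K[1,2])/K[1,1]*d,d],-1)
    if "R" in c: W=(P-np.array(c["t"]))@np.array(c["R"])
    else:
        M=np.array(c["mount"]); T=P@M[:3,:3].T+M[:3,3]
        q=o["tool_rot"]; R=Ro.from_quat([q[1],q[2],q[3],q[0]]).as_matrix()
        W=T@R.T+np.array(o["eef_pos"])
    W[d==0]=np.nan
    return im,W
def save(n,im): cv2.imwrite("pics/"+n+".png",im[...,::-1])
E
python3 - <<'E'
from h import *
o=get_obs(); print(o)
for n in ("top","side"):
    im,W=cloud(n); save(n+"0",im); np.save(n+"0.npy",W); np.save(n+"0i.npy",im)
E
```

```text
pics
{'t': 0.0, 'q': array([ 1.0609046 ,  0.47782104,  0.02232511,  1.55645863, -0.01154716,
        1.10931128, -0.08307529]), 'joint_vel': array([-1.37146707e-04, -4.52613440e-04, -6.79291404e-04, -5.10757883e-04,
        4.53829907e-04, -9.99401736e-05,  1.62307231e-03]), 'joint_torque': array([-7.36893326e-04, -5.96445608e+01,  1.60724223e+00, -2.81193835e+01,
        1.23265429e-02,  9.34201526e-03,  2.18103219e-05]), 'eef_pos': array([ 0.26376185, -0.62072837,  0.25530832]), 'tool_rot': array([-9.06632820e-04,  9.79883965e-01,  1.99565878e-01, -2.31220200e-04]), 'contact_force': array([-1.72157009, -0.77030455, -0.35017398]), 'torque': array([0.01666413, 0.05327044, 0.02548999]), 'grasp_force': 0.0, 'gripper_width': 1.002705834744962}
```

View pics/top0.png

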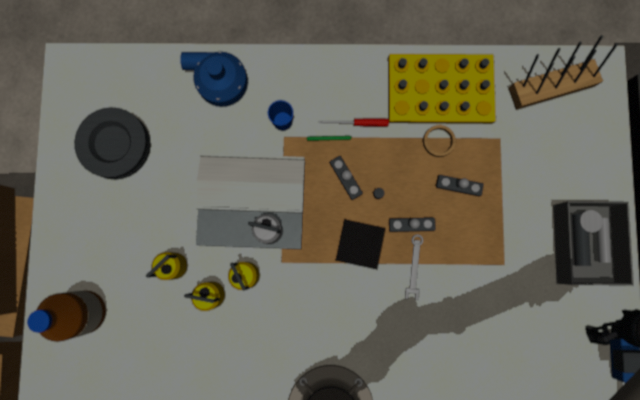

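View pics/side0.png

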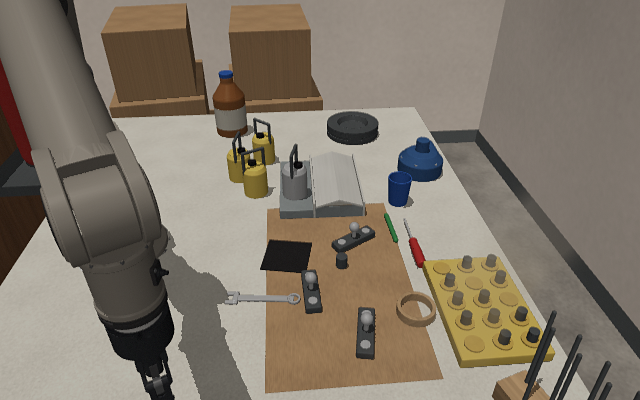

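The top view shows the rack at (250,200) with the grey can at (267,228). The pad is at (360,244) and there are three bobs: (346,178), (460,185), (412,224). The yellow cans at (165,265), (207,295) and (243,275) are look-alikes, and only the grey one stands on the ledge. Next I'll measure poses from depth.

```bash
cat > m.py <<'E'
from h import *
def bob(W,c,r=0.085,z0=0):
    d=np.hypot(W[...,0]-c[0],W[...,1]-c[1]); 
    b=W[(d<r)&(W[...,2]>z0+.012)&(W[...,2]<z0+.03)]
    t=W[(d<r)&(W[...,2]>z0+.05)&(W[...,2]<z0+.075)]
    (cx,cy),(w,h),a=cv2.minAreaRect(b[:,:2].astype(np.float32)*1000)
    bx=cv2.boxPoints(((cx,cy),(w,h),a)); e=[bx[1]-bx[0],bx[2]-bx[1]]; e=max(e,key=np.linalg.norm)
    return (cx,cy),(w,h),np.degrees(np.arctan2(e[1],e[0]))%180,t.mean(0) if len(t) else None,t[:,2].max() if len(t) else 0,len(t)
E
python3 - <<'E'
from m import *
W=np.load("top0.npy"); im=np.load("top0i.npy")
for n,(u,v) in dict(b1=(346,178),b2=(460,185),b3=(412,224),tap=(378,193),tape=(438,141),can=(267,228),pad=(360,244),pen=(328,138)).items():
    c=W[v,u]; print(n,c.round(3))
    if n[0]=='b': print(bob(W,c))
g=im.max(-1)
m=np.zeros((400,640),bool); m[210:275,325:395]=1
m&=(g<25); p=W[m]; p=p[np.isfinite(p).all(1)]; print("pad",cv2.minAreaRect(p[:,:2].astype(np.float32)*1000),np.median(p[:,2]))
# rack ledge+roof
m=np.zeros((400,640),bool); m[140:260,185:315]=1
z=W[...,2]
p=W[m&(z>.024)&(z<.07)]; print("rack",cv2.minAreaRect(p[:,:2].astype(np.float32)*1000))
p=W[m&(z>.058)&(z<.07)]; print("ridge",cv2.minAreaRect(p[:,:2].astype(np.float32)*1000),p[:,2].max())
p=W[m&(z>.085)&(z<.11)]; print("cantop",cv2.minAreaRect(p[:,:2].astype(np.float32)*1000))
p=W[m&(z>.115)&(z<.14)]; print("can top2",cv2.minAreaRect(p[:,:2].astype(np.float32)*1000),len(p))
p=W[m&(z>.16)&(z<.2)]; print("handle",cv2.minAreaRect(p[:,:2].astype(np.float32)*1000),p.mean(0),len(p))
cs=[]
for a in [(185,140,315,260),(330,150,495,240)]: cs.append(cv2.resize(im[a[1]:a[3],a[0]:a[2]],(560,300 if a[0]>200 else 520),interpolation=cv2.INTER_CUBIC))
v=np.clip(np.vstack([cv2.resize(cs[0],(500,290)),cv2.resize(cs[1],(500,290))]).astype(int)*2,0,255).astype(np.uint8); save("crop0",v)
E
```

```text
b1 [ 0.618 -0.037  0.068]
((621.3125610351562, -44.529701232910156), (145.83175659179688, 61.993587493896484), np.float32(43.75372), array([ 0.62675113, -0.03860921,  0.0626166 ]), np.float64(0.07229815730460334), 81)
b2 [ 0.602 -0.345  0.065]
((609.6737060546875, -352.8428649902344), (141.39849853515625, 59.017982482910156), np.float32(67.948204), array([ 0.60699006, -0.35516348,  0.06261748]), np.float64(0.07263834845481489), 83)
b3 [ 0.495 -0.214  0.064]
((464.8240051269531, -222.81210327148438), (102.27788543701172, 128.85305786132812), np.float32(90.07879), array([ 0.49650103, -0.22115447,  0.06293386]), np.float64(0.07132360440903601), 85)
tap [ 0.583 -0.127  0.035]
tape [ 0.737 -0.301  0.006]
can [0.474 0.162 0.181]
pad [ 0.443 -0.08   0.002]
pen [0.743 0.012 0.009]
pad ((444.1338806152344, -79.74845886230469), (111.8849868774414, 111.0117416381836), 78.42584991455078) 0.0034219236246555173
rack ((556.96484375, 226.22157287597656), (291.3454284667969, 252.8583221435547), 88.36868286132812)
ridge ((544.8597412109375, 215.14210510253906), (223.7326202392578, 291.0650329589844), 8.169647216796875) 0.06819271044030667
cantop ((478.4400939941406, 160.70396423339844), (74.49371337890625, 52.32671356201172), 11.923507690429688)
can top2 ((476.1013488769531, 171.21376037597656), (72.9339599609375, 71.88090515136719), 54.043704986572266) 497
handle ((476.4664001464844, 171.08848571777344), (76.3765640258789, 9.813222885131836), 76.49894714355469) [0.47624865 0.17057374 0.18346969] 129
```

View pics/crop0.png

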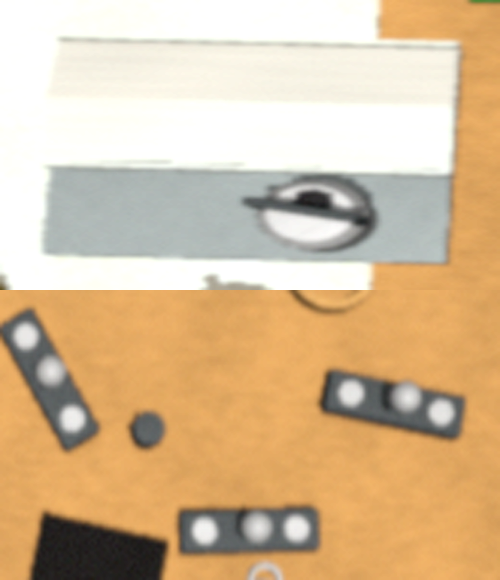

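The crop confirms three bobs and one grey can with its bail handle on the ledge. The bars run at about 33°, 80° and 90° in world yaw. Next I'll fit the rack precisely and write the motion calculator.

```bash
cat >> h.py <<'E'
def pose():
    o=get_obs(); q=o["tool_rot"]; R=Ro.from_quat([q[1],q[2],q[3],q[0]]).as_matrix()
    return np.array(o["eef_pos"]),R,np.degrees(np.arctan2(R[1,0],R[0,0]))
def goto(p,yaw,cur=None):
    """print wz (do first) then tool-frame shifts (after turn) to reach TCP p"""
    P,R,y=pose(); 
    if cur is not None: P,y=np.array(cur[0]),cur[1]
    d=np.array(p)-P; a=np.radians(yaw)
    print("TCP",P.round(4),"yaw",round(y,1),"tilt",np.degrees(np.arccos(-R[2,2])).round(2),"| wz",round(-((yaw-y+180)%360-180),1),"dx %.1f dy %.1f dz %.1f mm"%(1000*(d[0]*np.cos(a)+d[1]*np.sin(a)),1000*(d[0]*np.sin(a)-d[1]*np.cos(a)),-1000*d[2]))
E
python3 - <<'E'
from h import *
import station; print([n for n in dir(station) if n[0]!='_'], getattr(station,'finger_overhang',None))
W=np.load("top0.npy"); z=W[...,2]
m=np.zeros((400,640),bool); m[150:253,192:308]=1
def plane(sel):
    p=W[sel]; 
    for _ in range(4):
        A=np.c_[p[:,:2],np.ones(len(p))]; s=np.linalg.lstsq(A,p[:,2],rcond=None)[0]; r=np.abs(A@s-p[:,2]); p=p[r<max(.003,r.std()*1.5)]
    return s,len(p),r.std()
mf=np.zeros_like(m); mf[190:204,205:298]=1
mb=np.zeros_like(m); mb[163:183,205:298]=1
ml=np.zeros_like(m); ml[215:244,202:240]=1
f,b,l=plane(mf),plane(mb),plane(ml); print(f,b,l)
f,b=f[0],b[0]; d=f-b # ridge line d0 x+d1 y+d2=0
yaw=np.degrees(np.arctan2(d[1],d[0])); print("yaw",yaw)
for y in (.1,.25,.4): x=-(d[1]*y+d[2])/d[0]; print(y,x,f@[x,y,1])
# y extents per row on the faces
for v in (165,175,195,200,225,240):
    r=W[v,180:320]; ok=r[:,2]>.02; i=np.where(ok)[0]; print(v,r[i[0]].round(3),r[i[-1]].round(3))
for u in (215,230,295):
    r=W[140:262,u]; i=np.where(r[:,2]>.018)[0]; print(u,r[i[0]].round(3),r[i[-1]].round(3))
goto([.476,.171,.30],76.5)
E
```

```text
['PlanningError', 'calibration', 'finger_overhang', 'get_obs', 'hand_in', 'read_camera'] 0.025
 ** On entry to DLASCL parameter number  4 had an illegal value
 ** On entry to DLASCL parameter number  4 had an illegal valueTraceback (most recent call last):
  File "<stdin>", line 13, in <module>
  File "<stdin>", line 8, in plane
    x, resids, rank, s = _umath_linalg.lstsq(a, b, rcond,
                         ~~~~~~~~~~~~~~~~~~~^^^^^^^^^^^^^
                                             signature=signature)
                                             ^^^^^^^^^^^^^^^^^^^^
    raise LinAlgError("SVD did not converge in Linear Least Squares")
numpy.linalg.LinAlgError: SVD did not converge in Linear Least Squares
```

```bash
cat > rk.py <<'E'
from h import *
W=np.load("top0.npy"); z=W[...,2]
def plane(a,b,c,d):
    p=W[a:b,c:d].reshape(-1,3); p=p[np.isfinite(p).all(1)]
    for _ in range(4):
        A=np.c_[p[:,:2],np.ones(len(p))]; s=np.linalg.lstsq(A,p[:,2],rcond=None)[0]; r=np.abs(A@s-p[:,2]); p=p[r<max(.003,r.std()*1.5)]
    return s
f,b,l=plane(190,204,205,298),plane(163,183,205,298),plane(215,244,202,240); print(f,b,l)
d=f-b
print("yaw",np.degrees(np.arctan2(d[1],d[0])))
for y in (.1,.25,.4): x=-(d[1]*y+d[2])/d[0]; print(y,x,f@[x,y,1])
for v in (165,175,195,200,225,240):
    r=W[v,180:320]; i=np.where(r[:,2]>.02)[0]; print(v,r[i[0]].round(3),r[i[-1]].round(3))
for u in (215,230,295):
    r=W[140:262,u]; i=np.where(r[:,2]>.018)[0]; print(u,r[i[0]].round(3),r[i[-1]].round(3))
goto([.476,.171,.30],76.5)
E
python3 rk.py
```

```text
[ 0.30605416 -0.00841812 -0.12213713] [-0.32757661  0.00817476  0.2589748 ] [-0.00265298  0.00339784  0.02942945]
yaw -1.5000609014695305
0.1 0.6040918944792096 0.06190589781386402
0.25 0.6080199422635948 0.061845375540481556
0.4 0.6119479900479797 0.06178485326709904
165 [0.655 0.368 0.048] [0.657 0.078 0.048]
175 [0.626 0.367 0.057] [0.628 0.08  0.057]
195 [0.571 0.369 0.052] [0.577 0.08  0.024]
200 [0.558 0.369 0.05 ] [0.56  0.082 0.049]
225 [0.491 0.372 0.029] [0.493 0.085 0.031]
240 [0.449 0.373 0.028] [0.452 0.087 0.032]
215 [0.683 0.324 0.051] [0.433 0.321 0.023]
230 [0.683 0.282 0.052] [0.434 0.28  0.024]
295 [0.679 0.103 0.052] [0.427 0.101 0.023]
TCP [ 0.2638 -0.6208  0.2554] yaw 23.0 tilt 0.1 | wz -53.5 dx 819.5 dy 21.5 dz -44.6 mm
```

Request:
drive_tool(increments=[{"wz":-10.7,"claw":0.06},{"wz":-10.7},{"wz":-10.7},{"wz":-10.7},{"wz":-10.7},{"dy":0.05,"dz":-0.045},{"dx":0.055},{"dx":0.055},{"dx":0.055},{"dx":0.055},{"dx":0.055},{"dx":0.055},{"dx":0.055},{"dx":0.055},{"dx":0.055},{"dx":0.055},{"dx":0.055},{"dx":0.055},{"dx":0.055},{"dx":0.055}])

```text
schema error: expected keys claw, dx, dy, dz, wx, wy, wz
```

```bash
cat > can.py <<'E'
from h import *
import sys
im,W=cloud("wrist"); save("w%.1f"%get_obs()["t"],im)
z0=float(sys.argv[1]) # expected handle z
z=W[...,2]; p=W[(z>z0-.012)&(z<z0+.012)]
if len(p):
    print("handle",cv2.minAreaRect(p[:,:2].astype(np.float32)*1000),np.median(p,0).round(4),p[:,2].max(),len(p))
goto([.476,.171,.30],76.5)
E
python3 can.py .182
```

```text
TCP [ 0.2638 -0.6209  0.2556] yaw 23.0 tilt 0.08 | wz -53.5 dx 819.5 dy 21.5 dz -44.4 mm
```

Request:
drive_tool(increments=[{"claw":0.06,"dx":0,"dy":0,"dz":0,"wx":0,"wy":0,"wz":-10.7},{"claw":0.06,"dx":0,"dy":0,"dz":0,"wx":0,"wy":0,"wz":-10.7},{"claw":0.06,"dx":0,"dy":0,"dz":0,"wx":0,"wy":0,"wz":-10.7},{"claw":0.06,"dx":0,"dy":0,"dz":0,"wx":0,"wy":0,"wz":-10.7},{"claw":0.06,"dx":0,"dy":0,"dz":0,"wx":0,"wy":0,"wz":-10.7},{"claw":0.06,"dx":0,"dy":0.04,"dz":-0.045,"wx":0,"wy":0,"wz":0},{"claw":0.06,"dx":0.055,"dy":0,"dz":0,"wx":0,"wy":0,"wz":0},{"claw":0.06,"dx":0.055,"dy":0,"dz":0,"wx":0,"wy":0,"wz":0},{"claw":0.06,"dx":0.055,"dy":0,"dz":0,"wx":0,"wy":0,"wz":0},{"claw":0.06,"dx":0.055,"dy":0,"dz":0,"wx":0,"wy":0,"wz":0},{"claw":0.06,"dx":0.055,"dy":0,"dz":0,"wx":0,"wy":0,"wz":0},{"claw":0.06,"dx":0.055,"dy":0,"dz":0,"wx":0,"wy":0,"wz":0},{"claw":0.06,"dx":0.055,"dy":0,"dz":0,"wx":0,"wy":0,"wz":0},{"claw":0.06,"dx":0.055,"dy":0,"dz":0,"wx":0,"wy":0,"wz":0},{"claw":0.06,"dx":0.055,"dy":0,"dz":0,"wx":0,"wy":0,"wz":0},{"claw":0.06,"dx":0.055,"dy":0,"dz":0,"wx":0,"wy":0,"wz":0},{"claw":0.06,"dx":0.055,"dy":0,"dz":0,"wx":0,"wy":0,"wz":0},{"claw":0.06,"dx":0.055,"dy":0,"dz":0,"wx":0,"wy":0,"wz":0},{"claw":0.06,"dx":0.055,"dy":0,"dz":0,"wx":0,"wy":0,"wz":0},{"claw":0.06,"dx":0,"dy":0,"dz":0,"wx":0,"wy":0,"wz":0}])

```text
t: 2.65
eef_pos: [0.4696, 0.0694, 0.3016]
tool_rot: [-0.001, 0.783, 0.622, 0.001]
contact_force: [0.1, -0.5, 1.0]
gripper_width: 0.706
grasp_force: 0.0
```

```bash
python3 can.py .182
```

```text
handle ((477.0003967285156, 170.40196228027344), (74.57798767089844, 9.977407455444336), 76.4962158203125) [0.4779 0.1727 0.1841] 0.18703166560754164 1754
TCP [0.4694 0.0665 0.3012] yaw 76.8 tilt 0.03 | wz 0.3 dx 103.2 dy -18.0 dz 1.2 mm
```

Request:
drive_tool(increments=[{"claw":0.06,"dx":0.053,"dy":-0.009,"dz":0,"wx":0,"wy":0,"wz":0},{"claw":0.05,"dx":0.051,"dy":-0.008,"dz":0,"wx":0,"wy":0,"wz":0},{"claw":0.05,"dx":0,"dy":0,"dz":0.04,"wx":0,"wy":0,"wz":0},{"claw":0.05,"dx":0,"dy":0,"dz":0.04,"wx":0,"wy":0,"wz":0},{"claw":0.05,"dx":0,"dy":0,"dz":0.033,"wx":0,"wy":0,"wz":0},{"claw":0.0,"dx":0,"dy":0,"dz":0,"wx":0,"wy":0,"wz":0},{"claw":0.0,"dx":0,"dy":0,"dz":0,"wx":0,"wy":0,"wz":0},{"claw":0.0,"dx":0,"dy":0,"dz":0,"wx":0,"wy":0,"wz":0},{"claw":0.0,"dx":0,"dy":0,"dz":0,"wx":0,"wy":0,"wz":0},{"claw":0.0,"dx":0,"dy":0,"dz":0,"wx":0,"wy":0,"wz":0},{"claw":0.0,"dx":0,"dy":0,"dz":0,"wx":0,"wy":0,"wz":0}], newtons=60)

```text
t: 4.08
eef_pos: [0.478, 0.17, 0.1897]
tool_rot: [0.001, 0.785, 0.619, 0.001]
contact_force: [-1.6, -0.6, 7.7]
gripper_width: 0.09
grasp_force: 59.1
```

```bash
python3 -c "
from h import *
goto([.444,-.080,.25],76.5); print(get_obs()['gripper_width'],get_obs()['grasp_force'])"
```

```text
TCP [0.478  0.17   0.1897] yaw 76.5 tilt 0.12 | wz 0.0 dx -251.0 dy 25.3 dz -60.3 mm
0.08981411123538058 59.06949698925018
```

Request:
drive_tool(increments=[{"claw":0.0,"dx":0,"dy":0,"dz":-0.03,"wx":0,"wy":0,"wz":0},{"claw":0.0,"dx":0,"dy":0,"dz":-0.03,"wx":0,"wy":0,"wz":0},{"claw":0.0,"dx":-0.02,"dy":0.002,"dz":0,"wx":0,"wy":0,"wz":0},{"claw":0.0,"dx":-0.035,"dy":0.003,"dz":0,"wx":0,"wy":0,"wz":0},{"claw":0.0,"dx":-0.045,"dy":0.005,"dz":0,"wx":0,"wy":0,"wz":0},{"claw":0.0,"dx":-0.045,"dy":0.005,"dz":0,"wx":0,"wy":0,"wz":0},{"claw":0.0,"dx":-0.04,"dy":0.004,"dz":0,"wx":0,"wy":0,"wz":0},{"claw":0.0,"dx":-0.03,"dy":0.003,"dz":0,"wx":0,"wy":0,"wz":0},{"claw":0.0,"dx":-0.02,"dy":0.002,"dz":0,"wx":0,"wy":0,"wz":0},{"claw":0.0,"dx":-0.01,"dy":0.001,"dz":0,"wx":0,"wy":0,"wz":0},{"claw":0.0,"dx":0,"dy":0,"dz":0.025,"wx":0,"wy":0,"wz":0},{"claw":0.0,"dx":0,"dy":0,"dz":0.025,"wx":0,"wy":0,"wz":0},{"claw":0.0,"dx":0,"dy":0,"dz":0.02,"wx":0,"wy":0,"wz":0},{"claw":0.0,"dx":0,"dy":0,"dz":0.008,"wx":0,"wy":0,"wz":0},{"claw":0.0,"dx":0,"dy":0,"dz":0.005,"wx":0,"wy":0,"wz":0},{"claw":0.0,"dx":0,"dy":0,"dz":0.002,"wx":0,"wy":0,"wz":0},{"claw":0.0,"dx":0,"dy":0,"dz":0,"wx":0,"wy":0,"wz":0},{"claw":0.0,"dx":0,"dy":0,"dz":0,"wx":0,"wy":0,"wz":0}])

```text
t: 6.32
eef_pos: [0.4448, -0.0743, 0.1637]
tool_rot: [0.0, 0.785, 0.619, 0.0]
contact_force: [0.3, 0.1, -2.5]
gripper_width: 0.09
grasp_force: 59.5
```

```bash
python3 -c "
from h import *
goto([.444,-.080,.25],76.5); print(get_obs()['contact_force'])"
```

```text
TCP [ 0.4448 -0.0743  0.1637] yaw 76.5 tilt 0.05 | wz 0.0 dx -5.7 dy 0.6 dz -86.3 mm
[ 0.29741068  0.1100603  -2.51509259]
```

Request:
drive_tool(increments=[{"claw":0.0,"dx":0,"dy":0,"dz":0.001,"wx":0,"wy":0,"wz":0},{"claw":0.0,"dx":0,"dy":0,"dz":0,"wx":0,"wy":0,"wz":0},{"claw":0.04,"dx":0,"dy":0,"dz":0,"wx":0,"wy":0,"wz":0},{"claw":0.04,"dx":0,"dy":0,"dz":0,"wx":0,"wy":0,"wz":0},{"claw":0.04,"dx":0,"dy":0,"dz":0,"wx":0,"wy":0,"wz":0},{"claw":0.04,"dx":0,"dy":0,"dz":-0.03,"wx":0,"wy":0,"wz":0},{"claw":0.04,"dx":0,"dy":0,"dz":-0.05,"wx":0,"wy":0,"wz":0},{"claw":0.04,"dx":0,"dy":0,"dz":-0.05,"wx":0,"wy":0,"wz":0},{"claw":0.04,"dx":0,"dy":0,"dz":-0.05,"wx":0,"wy":0,"wz":0},{"claw":0.04,"dx":0.0,"dy":0.05,"dz":0,"wx":0,"wy":0,"wz":10},{"claw":0.04,"dx":0.0,"dy":0.04,"dz":0,"wx":0,"wy":0,"wz":10},{"claw":0.04,"dx":0.0,"dy":0.02,"dz":0,"wx":0,"wy":0,"wz":10},{"claw":0.04,"dx":0,"dy":0,"dz":0,"wx":0,"wy":0,"wz":10},{"claw":0.04,"dx":0,"dy":0,"dz":0,"wx":0,"wy":0,"wz":0}])

```text
t: 8.07
eef_pos: [0.5465, -0.1128, 0.3419]
tool_rot: [-0.0, 0.949, 0.314, -0.0]
contact_force: [0.3, -0.5, 0.5]
gripper_width: 0.47
grasp_force: 0.0
```

```bash
python3 - <<'E'
from m import *
goto([.625,-.04,.25],33)
im,W=cloud("wrist"); save("w1",im); np.save("w1.npy",W)
z=W[...,2]; p=W[(z>.05)&(z<.08)&(W[...,0]>.53)]
print(np.nanmedian(p,0),len(p)) if len(p) else None
im,T=cloud("top"); save("top1",im)
E
```

```text
TCP [ 0.5465 -0.1128  0.3419] yaw 36.6 tilt 0.04 | wz 3.6 dx 105.5 dy -18.3 dz 91.9 mm
[0.60099987 0.08696731 0.05776055] 6205
```

View pics/w1.png

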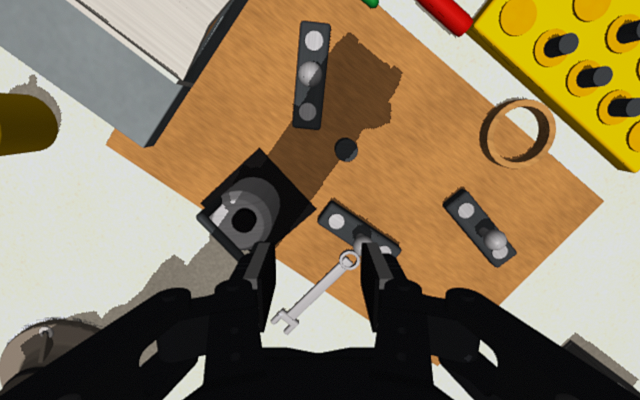

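The wrist view shows the can standing on the pad at (243,215). Bob1 has its ball at (310,72), bob3 is at (360,240) partly behind the gripper, and bob2 is at (494,240). Next I'll measure bar yaw and ball centres with a sphere fit.

```bash
cat > m.py <<'E'
from h import *
from scipy.optimize import least_squares
def bob(im,W,c,r=.08):
    c=np.array(c[:2]); 
    for _ in range(3):
        d=np.hypot(W[...,0]-c[0],W[...,1]-c[1]); z=W[...,2]
        p=W[(d<.03)&(z>.05)&(z<.075)]
        if len(p)<15: return None
        s=least_squares(lambda s:np.linalg.norm(p-s,axis=1)-.014,[*p.mean(0)[:2],.054],loss="soft_l1",f_scale=.002).x; c=s[:2]
    b=W[(d<r)&(z>.017)&(z<.027)&(im.max(-1)<110)][:,:2]; 
    (cx,cy),(w,h),a=cv2.minAreaRect(b.astype(np.float32)*1000)
    u=np.linalg.svd(b-b.mean(0),full_matrices=False)[2][0]
    return dict(ball=s.round(4),n=len(p),box=(round(cx),round(cy),round(w),round(h),round(a)),pca=round(np.degrees(np.arctan2(u[1],u[0]))%180,1))
E
python3 - <<'E'
from m import *
im=cv2.imread("pics/w1.png")[...,::-1]; W=np.load("w1.npy")
print(W[72,310],W[240,494],W[240,360])
for c in ((.625,-.039),(.605,-.353),(.495,-.221)): print(bob(im,W,c))
E
```

```text
[ 0.63055666 -0.03946959  0.06771332] [ 0.60923443 -0.34912846  0.06653925] [ 0.50517508 -0.21218756  0.06239563]
{'ball': array([ 0.63  , -0.0386,  0.0539]), 'n': 483, 'box': (630, -39, 127, 38, 31), 'pca': np.float64(30.5)}
{'ball': array([ 0.6108, -0.3573,  0.0537]), 'n': 385, 'box': (611, -356, 129, 38, 79), 'pca': np.float64(76.8)}
{'ball': array([ 0.4994, -0.2226,  0.0537]), 'n': 192, 'box': (500, -222, 38, 127, 2), 'pca': np.float64(99.7)}
```

Request:
drive_tool(increments=[{"claw":0.06,"dx":0,"dy":0,"dz":0,"wx":0,"wy":0,"wz":5.6},{"claw":0.06,"dx":0.055,"dy":-0.01,"dz":0.05,"wx":0,"wy":0,"wz":0},{"claw":0.06,"dx":0.055,"dy":-0.0106,"dz":0.05,"wx":0,"wy":0,"wz":0},{"claw":0.06,"dx":0,"dy":0,"dz":0.055,"wx":0,"wy":0,"wz":0},{"claw":0.06,"dx":0,"dy":0,"dz":0.05,"wx":0,"wy":0,"wz":0},{"claw":0.06,"dx":0,"dy":0,"dz":0.04,"wx":0,"wy":0,"wz":0},{"claw":0.06,"dx":0,"dy":0,"dz":0.025,"wx":0,"wy":0,"wz":0},{"claw":0.06,"dx":0,"dy":0,"dz":0.015,"wx":0,"wy":0,"wz":0},{"claw":0.06,"dx":0,"dy":0,"dz":0,"wx":0,"wy":0,"wz":0}], newtons=25)

```text
t: 9.3
eef_pos: [0.6158, -0.0511, 0.0735]
tool_rot: [-0.0, 0.964, 0.267, -0.001]
contact_force: [0.4, 0.3, 0.1]
gripper_width: 0.704
grasp_force: 0.0
```

```bash
python3 -c "
from h import *
goto([.630,-.0386,.057],31)"
```

```text
TCP [ 0.6158 -0.0511  0.0735] yaw 31.0 tilt 0.07 | wz -0.0 dx 18.6 dy -3.4 dz 16.5 mm
```

Request:
drive_tool(increments=[{"claw":0.06,"dx":0.0186,"dy":-0.0034,"dz":0,"wx":0,"wy":0,"wz":0},{"claw":0.06,"dx":0,"dy":0,"dz":0.0165,"wx":0,"wy":0,"wz":0},{"claw":0.015,"dx":0,"dy":0,"dz":0,"wx":0,"wy":0,"wz":0},{"claw":0.015,"dx":0,"dy":0,"dz":0,"wx":0,"wy":0,"wz":0},{"claw":0.015,"dx":0,"dy":0,"dz":0,"wx":0,"wy":0,"wz":0},{"claw":0.015,"dx":0,"dy":0,"dz":0,"wx":0,"wy":0,"wz":0},{"claw":0.015,"dx":0,"dy":0,"dz":0,"wx":0,"wy":0,"wz":0},{"claw":0.015,"dx":0,"dy":0,"dz":0,"wx":0,"wy":0,"wz":0},{"claw":0.015,"dx":0,"dy":0,"dz":-0.03,"wx":0,"wy":0,"wz":0},{"claw":0.015,"dx":0,"dy":0,"dz":-0.05,"wx":0,"wy":0,"wz":0},{"claw":0.015,"dx":0,"dy":0,"dz":-0.05,"wx":0,"wy":0,"wz":0},{"claw":0.015,"dx":0,"dy":0,"dz":-0.03,"wx":0,"wy":0,"wz":0},{"claw":0.015,"dx":0,"dy":0,"dz":0,"wx":0,"wy":0,"wz":0},{"claw":0.015,"dx":0,"dy":0,"dz":0,"wx":0,"wy":0,"wz":0},{"claw":0.015,"dx":0,"dy":0,"dz":0,"wx":0,"wy":0,"wz":0},{"claw":0.015,"dx":0,"dy":0,"dz":0,"wx":0,"wy":0,"wz":0}], newtons=25)

```text
t: 11.3
eef_pos: [0.6298, -0.0386, 0.216]
tool_rot: [-0.0, 0.964, 0.267, -0.001]
contact_force: [0.1, 0.4, -8.2]
gripper_width: 0.307
grasp_force: 25.3
```

```bash
cat > tilt.py <<'E'
from h import *
P,R,y=pose(); o=get_obs(); print("w",o["gripper_width"],"f",o["grasp_force"],o["contact_force"],o["torque"])
a=np.radians(y); 
for n in ("wrist","side","top"):
    im,W=cloud(n); save("t%s%.0f"%(n,o["t"]),im)
    d=W-P; X=d[...,0]*np.cos(a)+d[...,1]*np.sin(a); Y=d[...,0]*np.sin(a)-d[...,1]*np.cos(a); Z=d[...,2]
    m=(np.abs(Y)<.03)&(np.abs(X)<.075)&(Z<-.005-.01)&(Z>-.12)&(np.abs(X)>.015)
    for lo,hi in ((-.075,-.035),(-.035,-.015),(.015,.035),(.035,.075)):
        s=m&(X>lo)&(X<hi); 
        if s.sum()>5: print(n,lo,hi,s.sum(),"Z med %.4f  10%% %.4f 90%% %.4f"%tuple(np.percentile(Z[s],[50,10,90])))
goto(P,y)
E
python3 tilt.py
```

```text
w 0.30712622670071044 f 25.34046471118927 [ 0.11857771  0.43620014 -8.22740581] [0.03517805 0.01453581 0.0313553 ]
wrist 0.015 0.035 2871 Z med -0.0282  10% -0.0336 90% -0.0238
wrist 0.035 0.075 2139 Z med -0.0191  10% -0.0224 90% -0.0157
side -0.035 -0.015 150 Z med -0.0633  10% -0.0759 90% -0.0559
side 0.015 0.035 83 Z med -0.0332  10% -0.0496 90% -0.0251
side 0.035 0.075 104 Z med -0.0218  10% -0.0330 90% -0.0167
top -0.035 -0.015 23 Z med -0.0617  10% -0.0680 90% -0.0573
top 0.035 0.075 23 Z med -0.0217  10% -0.0326 90% -0.0159
TCP [ 0.6303 -0.0386  0.2169] yaw 30.9 tilt 0.05 | wz -0.0 dx -0.4 dy -0.2 dz 1.0 mm
```

Bob1's tool -x end hangs about 25° lower, so the heavy end is at tool -x. I'll turn to yaw -1.5° and lay it at rack y +85 mm.

Request:
drive_tool(increments=[{"claw":0.015,"dx":0,"dy":0,"dz":-0.022,"wx":0,"wy":0,"wz":6.4},{"claw":0.015,"dx":0,"dy":0,"dz":-0.022,"wx":0,"wy":0,"wz":10},{"claw":0.015,"dx":0,"dy":0,"dz":0,"wx":0,"wy":0,"wz":10},{"claw":0.015,"dx":0,"dy":0,"dz":0,"wx":0,"wy":0,"wz":6},{"claw":0.015,"dx":-0.0058,"dy":-0.02,"dz":0,"wx":0,"wy":0,"wz":0},{"claw":0.015,"dx":-0.0058,"dy":-0.04,"dz":0,"wx":0,"wy":0,"wz":0},{"claw":0.015,"dx":-0.0058,"dy":-0.05,"dz":0,"wx":0,"wy":0,"wz":0},{"claw":0.015,"dx":-0.0058,"dy":-0.05,"dz":0,"wx":0,"wy":0,"wz":0},{"claw":0.015,"dx":-0.0058,"dy":-0.05,"dz":0,"wx":0,"wy":0,"wz":0},{"claw":0.015,"dx":-0.0058,"dy":-0.05,"dz":0,"wx":0,"wy":0,"wz":0},{"claw":0.015,"dx":-0.0058,"dy":-0.04,"dz":0,"wx":0,"wy":0,"wz":0},{"claw":0.015,"dx":-0.0058,"dy":-0.03,"dz":0,"wx":0,"wy":0,"wz":0},{"claw":0.015,"dx":-0.0058,"dy":-0.017,"dz":0,"wx":0,"wy":0,"wz":0},{"claw":0.015,"dx":0,"dy":0,"dz":0,"wx":0,"wy":0,"wz":0},{"claw":0.015,"dx":0,"dy":0,"dz":0,"wx":0,"wy":0,"wz":0},{"claw":0.015,"dx":0,"dy":0,"dz":0,"wx":0,"wy":0,"wz":0}])

```text
t: 13.45
eef_pos: [0.5881, 0.3076, 0.2614]
tool_rot: [0.001, 1.0, -0.014, 0.0]
contact_force: [0.2, 0.4, -7.7]
gripper_width: 0.312
grasp_force: 25.8
```

```bash
sed -i '$d' tilt.py; cat >> tilt.py <<'E'
import sys
if len(sys.argv)>1: goto([float(v) for v in sys.argv[1:4]],float(sys.argv[4]))
else: goto(P,y)
E
python3 tilt.py .5875 .3095 .125 -1.5
```

```text
w 0.3115707591329025 f 25.821782648563385 [ 0.15127413  0.43603453 -7.67230966] [0.0305629  0.02953374 0.03013238]
wrist 0.015 0.035 2892 Z med -0.0284  10% -0.0339 90% -0.0240
wrist 0.035 0.075 2263 Z med -0.0193  10% -0.0227 90% -0.0158
side -0.035 -0.015 61 Z med -0.0646  10% -0.0771 90% -0.0571
side 0.015 0.035 81 Z med -0.0337  10% -0.0496 90% -0.0247
side 0.035 0.075 93 Z med -0.0231  10% -0.0356 90% -0.0164
top 0.015 0.035 14 Z med -0.0267  10% -0.0394 90% -0.0243
top 0.035 0.075 55 Z med -0.0193  10% -0.0316 90% -0.0163
TCP [0.5877 0.3086 0.2616] yaw -1.6 tilt 0.02 | wz -0.1 dx -0.2 dy -0.9 dz 136.6 mm
```

Request:
drive_tool(increments=[{"claw":0.015,"dx":0,"dy":0,"dz":0.03,"wx":0,"wy":0,"wz":0},{"claw":0.015,"dx":0,"dy":0,"dz":0.04,"wx":0,"wy":0,"wz":0},{"claw":0.015,"dx":0,"dy":0,"dz":0.035,"wx":0,"wy":0,"wz":0},{"claw":0.015,"dx":0,"dy":0,"dz":0.02,"wx":0,"wy":0,"wz":0},{"claw":0.015,"dx":0,"dy":0,"dz":0.01,"wx":0,"wy":0,"wz":0},{"claw":0.015,"dx":0,"dy":0,"dz":0.003,"wx":0,"wy":0,"wz":0},{"claw":0.015,"dx":0,"dy":0,"dz":0.002,"wx":0,"wy":0,"wz":0},{"claw":0.015,"dx":0,"dy":0,"dz":0.002,"wx":0,"wy":0,"wz":0},{"claw":0.015,"dx":0,"dy":0,"dz":0.002,"wx":0,"wy":0,"wz":0},{"claw":0.015,"dx":0,"dy":0,"dz":0,"wx":0,"wy":0,"wz":0},{"claw":0.015,"dx":0,"dy":0,"dz":0,"wx":0,"wy":0,"wz":0}])

```text
t: 14.98
eef_pos: [0.5875, 0.3102, 0.1191]
tool_rot: [-0.0, 1.0, -0.013, 0.001]
contact_force: [-0.4, -1.8, 10.1]
gripper_width: 0.307
grasp_force: 27.2
```

```bash
python3 tilt.py .5875 .3095 .115 -1.5
```

```text
w 0.30690584324311476 f 27.24419206380844 [-0.40316891 -1.78754565 10.09823165] [-0.22421555  0.06779604 -0.01373681]
wrist -0.075 -0.035 696 Z med -0.0888  10% -0.0897 90% -0.0543
wrist 0.015 0.035 3930 Z med -0.0334  10% -0.0583 90% -0.0299
wrist 0.035 0.075 9521 Z med -0.0232  10% -0.0644 90% -0.0187
side -0.075 -0.035 128 Z med -0.0766  10% -0.0903 90% -0.0534
side -0.035 -0.015 78 Z med -0.0539  10% -0.0700 90% -0.0454
side 0.015 0.035 86 Z med -0.0379  10% -0.0580 90% -0.0309
side 0.035 0.075 218 Z med -0.0371  10% -0.0697 90% -0.0207
top 0.035 0.075 177 Z med -0.0285  10% -0.0707 90% -0.0187
TCP [0.5875 0.3102 0.1191] yaw -1.5 tilt 0.08 | wz 0.0 dx 0.1 dy 0.7 dz 4.1 mm
```

Request:
drive_tool(increments=[{"claw":0.026,"dx":0,"dy":0,"dz":0,"wx":0,"wy":0,"wz":0},{"claw":0.028,"dx":0,"dy":0,"dz":0,"wx":0,"wy":0,"wz":0},{"claw":0.032,"dx":0,"dy":0,"dz":0,"wx":0,"wy":0,"wz":0},{"claw":0.05,"dx":0,"dy":0,"dz":0,"wx":0,"wy":0,"wz":0},{"claw":0.05,"dx":0,"dy":0,"dz":0,"wx":0,"wy":0,"wz":0},{"claw":0.05,"dx":0,"dy":0,"dz":-0.02,"wx":0,"wy":0,"wz":0},{"claw":0.05,"dx":0,"dy":0,"dz":-0.05,"wx":0,"wy":0,"wz":0},{"claw":0.05,"dx":0,"dy":0,"dz":-0.05,"wx":0,"wy":0,"wz":0},{"claw":0.05,"dx":-0.03,"dy":0,"dz":-0.05,"wx":0,"wy":0,"wz":0},{"claw":0.05,"dx":-0.04,"dy":0,"dz":-0.0,"wx":0,"wy":0,"wz":0},{"claw":0.05,"dx":0,"dy":0,"dz":0,"wx":0,"wy":0,"wz":0}])

```text
t: 16.5
eef_pos: [0.5146, 0.3128, 0.2902]
tool_rot: [-0.001, 1.0, -0.011, 0.001]
contact_force: [1.3, -0.6, -0.2]
gripper_width: 0.584
grasp_force: 0.0
```

```bash
cat > chk.py <<'E'
from m import *
# check placed bobs: plane of bar top & ball in rack frame
def torack(W):
    a=np.radians(-1.5); d=W-np.array([.567,.225,0]); 
    return np.stack([d[...,0]*np.cos(a)+d[...,1]*np.sin(a),-d[...,0]*np.sin(a)+d[...,1]*np.cos(a),d[...,2]],-1)
def check(n="wrist"):
    im,W=cloud(n); save("c%s%.0f"%(n,get_obs()["t"]),im); r=torack(W); X,Y,Z=r[...,0],r[...,1],r[...,2]
    # bars: dark pts, on roof
    h=Z-(.063-np.tan(np.radians(18))*np.maximum(.04-X,X-.04).clip(0,None)) 
    up=.063+np.tan(np.radians(18))*(X-.04) # extended front face plane
    k=(Z-up)*np.cos(np.radians(18))
    ball=(k>.055)&(k<.075)&(X>-.03)&(X<.06)&(np.abs(Y)<.14)
    nl,lab,st,ce=cv2.connectedComponentsWithStats(ball.astype(np.uint8))
    for i in range(1,nl):
        if st[i,4]<30: continue
        p=r[lab==i]; s=least_squares(lambda s:np.linalg.norm(p-s,axis=1)-.014,p.mean(0)-[0,0,.006],loss="soft_l1",f_scale=.002).x
        b=(np.abs(Y-s[1])<.015)&(k>.012)&(k<.032)&(X>s[0]-.06)&(X<s[0]+.09)
        q=r[b]; A=np.c_[q[:,:2],np.ones(len(q))]
        c=np.linalg.lstsq(A,q[:,2],rcond=None)[0] if len(q)>20 else [0]*3
        print(n,"ball",s.round(4),"bar n",len(q),"slope",np.degrees(np.arctan(c[0])).round(1),"k med",np.median(k[b])*1000 if len(q) else None,"Xrange",np.percentile(q[:,0],[2,98]).round(3) if len(q) else None)
if __name__=="__main__":
    for n in ("wrist","top"): check(n)
    goto([.6,-.35,.35],79)
E
python3 chk.py; ls pics
```

```text
wrist ball [0.0196 0.0855 0.1127] bar n 3652 slope 18.4 k med 21.75428948216751 Xrange [-0.029  0.09 ]
top ball [0.0182 0.0856 0.1128] bar n 380 slope 18.0 k med 21.571462240621404 Xrange [-0.031  0.09 ]
TCP [0.5175 0.3113 0.2888] yaw -1.5 tilt 0.1 | wz -80.5 dx -633.4 dy 207.2 dz -61.2 mm
crop0.png
ctop17.png
cwrist17.png
side0.png
top0.png
top1.png
tside11.png
tside13.png
tside15.png
ttop11.png
ttop13.png
ttop15.png
twrist11.png
twrist13.png
twrist15.png
w0.1.png
w1.png
w2.7.png
```

Request:
drive_tool(increments=[{"claw":0.06,"dx":-0.007,"dy":0.03,"dz":-0.05,"wx":0,"wy":0,"wz":0},{"claw":0.06,"dx":0,"dy":0.06,"dz":0,"wx":0,"wy":0,"wz":0},{"claw":0.06,"dx":0,"dy":0.06,"dz":0,"wx":0,"wy":0,"wz":0},{"claw":0.06,"dx":0,"dy":0.06,"dz":0,"wx":0,"wy":0,"wz":0},{"claw":0.06,"dx":0,"dy":0.06,"dz":0,"wx":0,"wy":0,"wz":0},{"claw":0.06,"dx":0,"dy":0.06,"dz":0,"wx":0,"wy":0,"wz":0},{"claw":0.06,"dx":0,"dy":0.06,"dz":0,"wx":0,"wy":0,"wz":0},{"claw":0.06,"dx":0,"dy":0.06,"dz":0,"wx":0,"wy":0,"wz":0},{"claw":0.06,"dx":0,"dy":0.06,"dz":0,"wx":0,"wy":0,"wz":0},{"claw":0.06,"dx":0,"dy":0,"dz":0,"wx":0,"wy":0,"wz":-10.5},{"claw":0.06,"dx":0,"dy":0,"dz":0,"wx":0,"wy":0,"wz":-10.5},{"claw":0.06,"dx":0,"dy":0,"dz":0,"wx":0,"wy":0,"wz":-10.5},{"claw":0.06,"dx":0,"dy":0,"dz":0,"wx":0,"wy":0,"wz":-10.5},{"claw":0.06,"dx":0,"dy":0,"dz":0,"wx":0,"wy":0,"wz":-10.5},{"claw":0.06,"dx":0,"dy":0,"dz":0,"wx":0,"wy":0,"wz":-10.5},{"claw":0.06,"dx":0,"dy":0,"dz":0,"wx":0,"wy":0,"wz":-10.5},{"claw":0.06,"dx":0,"dy":0,"dz":0,"wx":0,"wy":0,"wz":-10.5},{"claw":0.06,"dx":0,"dy":0,"dz":0,"wx":0,"wy":0,"wz":-9.5},{"claw":0.06,"dx":0,"dy":0,"dz":0,"wx":0,"wy":0,"wz":0}])

```text
t: 18.98
eef_pos: [0.4974, -0.1992, 0.3375]
tool_rot: [-0.0, 0.695, 0.719, 0.0]
contact_force: [0.5, 0.3, -0.6]
gripper_width: 0.703
grasp_force: 0.0
```

```bash
cat > b.py <<'E'
from m import *
import sys
im,W=cloud("wrist"); save("b%.0f"%get_obs()["t"],im)
a=[float(v) for v in sys.argv[1:]]
for i in range(0,len(a),2):
    r=bob(im,W,a[i:i+2]); print(r)
    if r:
        x,y,w,h,g=r["box"]; yaw=g if w>h else g+90; print("yaw",yaw); goto([r["ball"][0],r["ball"][1],.057],yaw)
E
python3 b.py .4995 -.2225 .611 -.357
```

```text
{'ball': array([ 0.4987, -0.2226,  0.0539]), 'n': 383, 'box': (499, -223, 38, 128, 2), 'pca': np.float64(91.6)}
yaw 92
TCP [ 0.4973 -0.199   0.3375] yaw 91.8 tilt 0.01 | wz -0.2 dx -23.6 dy 0.5 dz 280.5 mm
None
```

Request:
drive_tool(increments=[{"claw":0.06,"dx":-0.0236,"dy":0.0005,"dz":0.05,"wx":0,"wy":0,"wz":0},{"claw":0.06,"dx":0,"dy":0,"dz":0.06,"wx":0,"wy":0,"wz":0},{"claw":0.06,"dx":0,"dy":0,"dz":0.06,"wx":0,"wy":0,"wz":0},{"claw":0.06,"dx":0,"dy":0,"dz":0.05,"wx":0,"wy":0,"wz":0},{"claw":0.06,"dx":0,"dy":0,"dz":0.04,"wx":0,"wy":0,"wz":0},{"claw":0.06,"dx":0,"dy":0,"dz":0.0205,"wx":0,"wy":0,"wz":0},{"claw":0.06,"dx":0,"dy":0,"dz":0,"wx":0,"wy":0,"wz":0},{"claw":0.015,"dx":0,"dy":0,"dz":0,"wx":0,"wy":0,"wz":0},{"claw":0.015,"dx":0,"dy":0,"dz":0,"wx":0,"wy":0,"wz":0},{"claw":0.015,"dx":0,"dy":0,"dz":0,"wx":0,"wy":0,"wz":0},{"claw":0.015,"dx":0,"dy":0,"dz":0,"wx":0,"wy":0,"wz":0},{"claw":0.015,"dx":0,"dy":0,"dz":0,"wx":0,"wy":0,"wz":0},{"claw":0.015,"dx":0,"dy":0,"dz":-0.03,"wx":0,"wy":0,"wz":0},{"claw":0.015,"dx":0,"dy":0,"dz":-0.05,"wx":0,"wy":0,"wz":0},{"claw":0.015,"dx":0,"dy":0,"dz":-0.06,"wx":0,"wy":0,"wz":0},{"claw":0.015,"dx":0,"dy":0,"dz":-0.06,"wx":0,"wy":0,"wz":0},{"claw":0.015,"dx":0,"dy":0,"dz":-0.04,"wx":0,"wy":0,"wz":0},{"claw":0.015,"dx":0,"dy":0,"dz":-0.01,"wx":0,"wy":0,"wz":0},{"claw":0.015,"dx":0,"dy":0,"dz":0,"wx":0,"wy":0,"wz":0},{"claw":0.015,"dx":0,"dy":0,"dz":0,"wx":0,"wy":0,"wz":0}], newtons=25)

```text
t: 21.52
eef_pos: [0.497, -0.2214, 0.3043]
tool_rot: [-0.002, 0.695, 0.719, -0.001]
contact_force: [-0.4, 0.8, -6.9]
gripper_width: 0.306
grasp_force: 25.6
```

```bash
python3 tilt.py .585 .2245 .30 -1.5
```

```text
w 0.30615644481724485 f 25.586838126182556 [-0.38164004  0.75662794 -6.85894055] [-0.00209356  0.00341202 -0.02429157]
wrist 0.015 0.035 2845 Z med -0.0289  10% -0.0348 90% -0.0243
wrist 0.035 0.075 2135 Z med -0.0193  10% -0.0229 90% -0.0157
side -0.035 -0.015 229 Z med -0.0659  10% -0.0783 90% -0.0590
side 0.015 0.035 24 Z med -0.0379  10% -0.0446 90% -0.0352
side 0.035 0.075 45 Z med -0.0176  10% -0.0203 90% -0.0155
top 0.015 0.035 144 Z med -0.0304  10% -0.0366 90% -0.0243
top 0.035 0.075 80 Z med -0.0199  10% -0.0243 90% -0.0161
TCP [ 0.4977 -0.2215  0.3052] yaw 92.0 tilt 0.18 | wz 93.5 dx 75.6 dy -448.2 dz 5.2 mm
```

Again the tool -x end is the heavy one, so I'll turn to yaw -1.5° and go to the rack centre slot.

Request:
drive_tool(increments=[{"claw":0.015,"dx":0,"dy":0,"dz":0,"wx":0,"wy":0,"wz":7.5},{"claw":0.015,"dx":0,"dy":0,"dz":0,"wx":0,"wy":0,"wz":10.5},{"claw":0.015,"dx":0,"dy":0,"dz":0,"wx":0,"wy":0,"wz":10.5},{"claw":0.015,"dx":0,"dy":0,"dz":0,"wx":0,"wy":0,"wz":10.5},{"claw":0.015,"dx":0,"dy":0,"dz":0,"wx":0,"wy":0,"wz":10.5},{"claw":0.015,"dx":0,"dy":0,"dz":0,"wx":0,"wy":0,"wz":10.5},{"claw":0.015,"dx":0,"dy":0,"dz":0,"wx":0,"wy":0,"wz":10.5},{"claw":0.015,"dx":0,"dy":0,"dz":0,"wx":0,"wy":0,"wz":10.5},{"claw":0.015,"dx":0,"dy":0,"dz":0,"wx":0,"wy":0,"wz":7.5},{"claw":0.015,"dx":0,"dy":0,"dz":0,"wx":0,"wy":0,"wz":5},{"claw":0.015,"dx":0.008,"dy":-0.03,"dz":0,"wx":0,"wy":0,"wz":0},{"claw":0.015,"dx":0.009,"dy":-0.05,"dz":0,"wx":0,"wy":0,"wz":0},{"claw":0.015,"dx":0.009,"dy":-0.06,"dz":0,"wx":0,"wy":0,"wz":0},{"claw":0.015,"dx":0.009,"dy":-0.06,"dz":0,"wx":0,"wy":0,"wz":0},{"claw":0.015,"dx":0.009,"dy":-0.06,"dz":0,"wx":0,"wy":0,"wz":0},{"claw":0.015,"dx":0.009,"dy":-0.06,"dz":0,"wx":0,"wy":0,"wz":0},{"claw":0.015,"dx":0.009,"dy":-0.06,"dz":0,"wx":0,"wy":0,"wz":0},{"claw":0.015,"dx":0.009,"dy":-0.045,"dz":0,"wx":0,"wy":0,"wz":0},{"claw":0.015,"dx":0.0046,"dy":-0.023,"dz":0,"wx":0,"wy":0,"wz":0},{"claw":0.015,"dx":0,"dy":0,"dz":0,"wx":0,"wy":0,"wz":0}])

```text
t: 24.18
eef_pos: [0.5851, 0.2264, 0.3059]
tool_rot: [-0.0, 1.0, -0.011, -0.001]
contact_force: [-0.6, -0.6, -6.6]
gripper_width: 0.307
grasp_force: 25.8
```

```bash
python3 tilt.py .585 .2245 .119 -1.5
```

```text
w 0.306872636864295 f 25.835346579551697 [-0.62712336 -0.59248938 -6.56192905] [-0.12195212  0.07829704 -0.0224144 ]
wrist 0.015 0.035 2838 Z med -0.0291  10% -0.0351 90% -0.0247
wrist 0.035 0.075 2262 Z med -0.0196  10% -0.0232 90% -0.0158
side -0.035 -0.015 73 Z med -0.0673  10% -0.0782 90% -0.0591
side 0.015 0.035 95 Z med -0.0352  10% -0.0517 90% -0.0264
side 0.035 0.075 113 Z med -0.0236  10% -0.0370 90% -0.0165
top 0.035 0.075 21 Z med -0.0193  10% -0.0399 90% -0.0163
TCP [0.5857 0.2221 0.3063] yaw -1.6 tilt 0.12 | wz -0.1 dx -0.8 dy -2.4 dz 187.3 mm
```

Request:
drive_tool(increments=[{"claw":0.015,"dx":-0.0006,"dy":-0.002,"dz":0.04,"wx":0,"wy":0,"wz":0},{"claw":0.015,"dx":0,"dy":0,"dz":0.05,"wx":0,"wy":0,"wz":0},{"claw":0.015,"dx":0,"dy":0,"dz":0.05,"wx":0,"wy":0,"wz":0},{"claw":0.015,"dx":0,"dy":0,"dz":0.025,"wx":0,"wy":0,"wz":0},{"claw":0.015,"dx":0,"dy":0,"dz":0.012,"wx":0,"wy":0,"wz":0},{"claw":0.015,"dx":0,"dy":0,"dz":0.004,"wx":0,"wy":0,"wz":0},{"claw":0.015,"dx":0,"dy":0,"dz":0.003,"wx":0,"wy":0,"wz":0},{"claw":0.015,"dx":0,"dy":0,"dz":0.002,"wx":0,"wy":0,"wz":0},{"claw":0.015,"dx":0,"dy":0,"dz":0.001,"wx":0,"wy":0,"wz":0},{"claw":0.015,"dx":0,"dy":0,"dz":0,"wx":0,"wy":0,"wz":0},{"claw":0.015,"dx":0,"dy":0,"dz":0,"wx":0,"wy":0,"wz":0}])

```text
t: 25.7
eef_pos: [0.5851, 0.2264, 0.1206]
tool_rot: [-0.0, 1.0, -0.013, 0.0]
contact_force: [1.9, -0.4, 5.4]
gripper_width: 0.304
grasp_force: 27.0
```

Request:
drive_tool(increments=[{"claw":0.015,"dx":0,"dy":0,"dz":0.0015,"wx":0,"wy":0,"wz":0},{"claw":0.015,"dx":0,"dy":0,"dz":0,"wx":0,"wy":0,"wz":0},{"claw":0.026,"dx":0,"dy":0,"dz":0,"wx":0,"wy":0,"wz":0},{"claw":0.028,"dx":0,"dy":0,"dz":0,"wx":0,"wy":0,"wz":0},{"claw":0.032,"dx":0,"dy":0,"dz":0,"wx":0,"wy":0,"wz":0},{"claw":0.05,"dx":0,"dy":0,"dz":0,"wx":0,"wy":0,"wz":0},{"claw":0.05,"dx":0,"dy":0,"dz":0,"wx":0,"wy":0,"wz":0},{"claw":0.05,"dx":0,"dy":0,"dz":-0.02,"wx":0,"wy":0,"wz":0},{"claw":0.05,"dx":0,"dy":0,"dz":-0.05,"wx":0,"wy":0,"wz":0},{"claw":0.05,"dx":0,"dy":0,"dz":-0.05,"wx":0,"wy":0,"wz":0},{"claw":0.05,"dx":-0.03,"dy":0,"dz":-0.05,"wx":0,"wy":0,"wz":0},{"claw":0.05,"dx":-0.04,"dy":0,"dz":-0.0,"wx":0,"wy":0,"wz":0},{"claw":0.05,"dx":0,"dy":0,"dz":0,"wx":0,"wy":0,"wz":0}])

```text
t: 27.32
eef_pos: [0.5128, 0.2289, 0.2909]
tool_rot: [-0.0, 1.0, -0.011, 0.001]
contact_force: [1.4, -0.2, -0.3]
gripper_width: 0.59
grasp_force: 0.0
```

```bash
sed -i 's/goto(\[.6,-.35,.35\],79)/goto([.6,-.33,.35],-1.5)/' chk.py; python3 chk.py
```

```text
wrist ball [0.0195 0.0854 0.1127] bar n 3854 slope 18.3 k med 21.83216621826145 Xrange [-0.031  0.09 ]
wrist ball [0.0191 0.0016 0.1125] bar n 3614 slope 18.3 k med 21.765681639469808 Xrange [-0.03   0.089]
top ball [0.0176 0.002  0.1123] bar n 337 slope 17.7 k med 21.698059638328395 Xrange [-0.009  0.087]
TCP [0.5152 0.2279 0.2898] yaw -1.5 tilt 0.1 | wz 0.0 dx 99.3 dy 555.5 dz -60.2 mm
```

Two are flat on the face. On to bob2.

Request:
drive_tool(increments=[{"claw":0.06,"dx":0.02,"dy":0.03,"dz":-0.05,"wx":0,"wy":0,"wz":0},{"claw":0.06,"dx":0.01,"dy":0.058,"dz":0,"wx":0,"wy":0,"wz":0},{"claw":0.06,"dx":0.01,"dy":0.06,"dz":0,"wx":0,"wy":0,"wz":0},{"claw":0.06,"dx":0.01,"dy":0.06,"dz":0,"wx":0,"wy":0,"wz":0},{"claw":0.06,"dx":0.01,"dy":0.06,"dz":0,"wx":0,"wy":0,"wz":0},{"claw":0.06,"dx":0.01,"dy":0.06,"dz":0,"wx":0,"wy":0,"wz":0},{"claw":0.06,"dx":0.01,"dy":0.06,"dz":0,"wx":0,"wy":0,"wz":0},{"claw":0.06,"dx":0.01,"dy":0.06,"dz":0,"wx":0,"wy":0,"wz":0},{"claw":0.06,"dx":0.01,"dy":0.06,"dz":0,"wx":0,"wy":0,"wz":0},{"claw":0.06,"dx":0,"dy":0.045,"dz":0,"wx":0,"wy":0,"wz":0},{"claw":0.06,"dx":0,"dy":0,"dz":0,"wx":0,"wy":0,"wz":-10.5},{"claw":0.06,"dx":0,"dy":0,"dz":0,"wx":0,"wy":0,"wz":-10.5},{"claw":0.06,"dx":0,"dy":0,"dz":0,"wx":0,"wy":0,"wz":-10.5},{"claw":0.06,"dx":0,"dy":0,"dz":0,"wx":0,"wy":0,"wz":-10.5},{"claw":0.06,"dx":0,"dy":0,"dz":0,"wx":0,"wy":0,"wz":-10.5},{"claw":0.06,"dx":0,"dy":0,"dz":0,"wx":0,"wy":0,"wz":-10.5},{"claw":0.06,"dx":0,"dy":0,"dz":0,"wx":0,"wy":0,"wz":-10.5},{"claw":0.06,"dx":0,"dy":0,"dz":0,"wx":0,"wy":0,"wz":-7},{"claw":0.06,"dx":0,"dy":0,"dz":0,"wx":0,"wy":0,"wz":0}])

```text
t: 29.8
eef_pos: [0.6008, -0.3285, 0.3381]
tool_rot: [-0.0, 0.772, 0.635, 0.0]
contact_force: [-0.4, 0.6, -0.1]
gripper_width: 0.699
grasp_force: 0.0
```

```bash
python3 b.py .611 -.357
```

```text
{'ball': array([ 0.6101, -0.3573,  0.0539]), 'n': 381, 'box': (611, -357, 125, 38, 79), 'pca': np.float64(78.4)}
yaw 79
TCP [ 0.6008 -0.3284  0.3381] yaw 78.8 tilt 0.03 | wz -0.2 dx -26.6 dy 14.7 dz 281.1 mm
```

Request:
drive_tool(increments=[{"claw":0.06,"dx":-0.0266,"dy":0.0147,"dz":0.05,"wx":0,"wy":0,"wz":0},{"claw":0.06,"dx":0,"dy":0,"dz":0.06,"wx":0,"wy":0,"wz":0},{"claw":0.06,"dx":0,"dy":0,"dz":0.06,"wx":0,"wy":0,"wz":0},{"claw":0.06,"dx":0,"dy":0,"dz":0.05,"wx":0,"wy":0,"wz":0},{"claw":0.06,"dx":0,"dy":0,"dz":0.04,"wx":0,"wy":0,"wz":0},{"claw":0.06,"dx":0,"dy":0,"dz":0.021,"wx":0,"wy":0,"wz":0},{"claw":0.06,"dx":0,"dy":0,"dz":0,"wx":0,"wy":0,"wz":0},{"claw":0.015,"dx":0,"dy":0,"dz":0,"wx":0,"wy":0,"wz":0},{"claw":0.015,"dx":0,"dy":0,"dz":0,"wx":0,"wy":0,"wz":0},{"claw":0.015,"dx":0,"dy":0,"dz":0,"wx":0,"wy":0,"wz":0},{"claw":0.015,"dx":0,"dy":0,"dz":0,"wx":0,"wy":0,"wz":0},{"claw":0.015,"dx":0,"dy":0,"dz":0,"wx":0,"wy":0,"wz":0},{"claw":0.015,"dx":0,"dy":0,"dz":-0.03,"wx":0,"wy":0,"wz":0},{"claw":0.015,"dx":0,"dy":0,"dz":-0.05,"wx":0,"wy":0,"wz":0},{"claw":0.015,"dx":0,"dy":0,"dz":-0.06,"wx":0,"wy":0,"wz":0},{"claw":0.015,"dx":0,"dy":0,"dz":-0.06,"wx":0,"wy":0,"wz":0},{"claw":0.015,"dx":0,"dy":0,"dz":-0.04,"wx":0,"wy":0,"wz":0},{"claw":0.015,"dx":0,"dy":0,"dz":-0.01,"wx":0,"wy":0,"wz":0},{"claw":0.015,"dx":0,"dy":0,"dz":0,"wx":0,"wy":0,"wz":0},{"claw":0.015,"dx":0,"dy":0,"dz":0,"wx":0,"wy":0,"wz":0}], newtons=25)

```text
t: 32.35
eef_pos: [0.6088, -0.356, 0.3042]
tool_rot: [-0.002, 0.771, 0.636, -0.001]
contact_force: [-0.4, 0.0, -5.4]
gripper_width: 0.308
grasp_force: 25.4
```

```bash
python3 tilt.py .583 .1395 .30 -1.5
```

```text
w 0.308467085372642 f 25.37786900997162 [-0.41167104  0.00709497 -5.38590687] [-0.04500811  0.04017291  0.03334084]
wrist -0.075 -0.035 2057 Z med -0.0234  10% -0.0260 90% -0.0204
wrist -0.035 -0.015 880 Z med -0.0282  10% -0.0305 90% -0.0265
wrist 0.015 0.035 2632 Z med -0.0591  10% -0.0641 90% -0.0545
wrist 0.035 0.075 330 Z med -0.0662  10% -0.0678 90% -0.0647
side -0.075 -0.035 53 Z med -0.0203  10% -0.0251 90% -0.0157
side -0.035 -0.015 84 Z med -0.0296  10% -0.0331 90% -0.0251
side 0.015 0.035 32 Z med -0.0597  10% -0.0649 90% -0.0542
top -0.075 -0.035 58 Z med -0.0205  10% -0.0312 90% -0.0160
top 0.015 0.035 160 Z med -0.0598  10% -0.0660 90% -0.0541
top 0.035 0.075 21 Z med -0.0668  10% -0.0694 90% -0.0641
TCP [ 0.6094 -0.3562  0.3053] yaw 79.0 tilt 0.19 | wz 80.5 dx -39.4 dy -494.8 dz 5.3 mm
```

Here the tool +x end is heavy, so I'll turn to yaw 178.5° for rack slot y -85 mm.

Request:
drive_tool(increments=[{"claw":0.015,"dx":0,"dy":0,"dz":0,"wx":0,"wy":0,"wz":-8.5},{"claw":0.015,"dx":0,"dy":0,"dz":0,"wx":0,"wy":0,"wz":-10.5},{"claw":0.015,"dx":0,"dy":0,"dz":0,"wx":0,"wy":0,"wz":-10.5},{"claw":0.015,"dx":0,"dy":0,"dz":0,"wx":0,"wy":0,"wz":-10.5},{"claw":0.015,"dx":0,"dy":0,"dz":0,"wx":0,"wy":0,"wz":-10.5},{"claw":0.015,"dx":0,"dy":0,"dz":0,"wx":0,"wy":0,"wz":-10.5},{"claw":0.015,"dx":0,"dy":0,"dz":0,"wx":0,"wy":0,"wz":-10.5},{"claw":0.015,"dx":0,"dy":0,"dz":0,"wx":0,"wy":0,"wz":-10.5},{"claw":0.015,"dx":0,"dy":0,"dz":0,"wx":0,"wy":0,"wz":-10},{"claw":0.015,"dx":0,"dy":0,"dz":0,"wx":0,"wy":0,"wz":-7.5},{"claw":0.015,"dx":0.004,"dy":0.035,"dz":0,"wx":0,"wy":0,"wz":0},{"claw":0.015,"dx":0.005,"dy":0.06,"dz":0,"wx":0,"wy":0,"wz":0},{"claw":0.015,"dx":0.005,"dy":0.06,"dz":0,"wx":0,"wy":0,"wz":0},{"claw":0.015,"dx":0.005,"dy":0.06,"dz":0,"wx":0,"wy":0,"wz":0},{"claw":0.015,"dx":0.005,"dy":0.06,"dz":0,"wx":0,"wy":0,"wz":0},{"claw":0.015,"dx":0.005,"dy":0.06,"dz":0,"wx":0,"wy":0,"wz":0},{"claw":0.015,"dx":0.005,"dy":0.06,"dz":0,"wx":0,"wy":0,"wz":0},{"claw":0.015,"dx":0.005,"dy":0.06,"dz":0,"wx":0,"wy":0,"wz":0},{"claw":0.015,"dx":0,"dy":0.04,"dz":0,"wx":0,"wy":0,"wz":0},{"claw":0.015,"dx":0,"dy":0,"dz":0,"wx":0,"wy":0,"wz":0}])

```text
t: 35.0
eef_pos: [0.5826, 0.1446, 0.3076]
tool_rot: [-0.0, 0.009, 1.0, 0.001]
contact_force: [-0.2, -0.6, -6.1]
gripper_width: 0.308
grasp_force: 25.5
```

```bash
python3 tilt.py .583 .1395 .119 178.5
```

```text
w 0.3075286291324564 f 25.5439630150795 [-0.18610031 -0.61777346 -6.06658609] [-0.08115524 -0.02404147  0.01275552]
wrist -0.075 -0.035 1955 Z med -0.0233  10% -0.0259 90% -0.0203
wrist -0.035 -0.015 1031 Z med -0.0281  10% -0.0305 90% -0.0264
wrist 0.015 0.035 2629 Z med -0.0593  10% -0.0642 90% -0.0547
wrist 0.035 0.075 426 Z med -0.0664  10% -0.0682 90% -0.0649
side -0.075 -0.035 154 Z med -0.0256  10% -0.0384 90% -0.0172
side -0.035 -0.015 94 Z med -0.0362  10% -0.0518 90% -0.0290
side 0.015 0.035 89 Z med -0.0644  10% -0.0757 90% -0.0561
side 0.035 0.075 8 Z med -0.0657  10% -0.0698 90% -0.0636
TCP [0.5841 0.1381 0.3069] yaw 178.4 tilt 0.08 | wz -0.1 dx 1.1 dy 1.4 dz 187.9 mm
```

Request:
drive_tool(increments=[{"claw":0.015,"dx":0.001,"dy":0,"dz":0.04,"wx":0,"wy":0,"wz":0},{"claw":0.015,"dx":0,"dy":0,"dz":0.05,"wx":0,"wy":0,"wz":0},{"claw":0.015,"dx":0,"dy":0,"dz":0.05,"wx":0,"wy":0,"wz":0},{"claw":0.015,"dx":0,"dy":0,"dz":0.025,"wx":0,"wy":0,"wz":0},{"claw":0.015,"dx":0,"dy":0,"dz":0.012,"wx":0,"wy":0,"wz":0},{"claw":0.015,"dx":0,"dy":0,"dz":0.004,"wx":0,"wy":0,"wz":0},{"claw":0.015,"dx":0,"dy":0,"dz":0.003,"wx":0,"wy":0,"wz":0},{"claw":0.015,"dx":0,"dy":0,"dz":0.002,"wx":0,"wy":0,"wz":0},{"claw":0.015,"dx":0,"dy":0,"dz":0.002,"wx":0,"wy":0,"wz":0},{"claw":0.015,"dx":0,"dy":0,"dz":0,"wx":0,"wy":0,"wz":0},{"claw":0.015,"dx":0,"dy":0,"dz":0,"wx":0,"wy":0,"wz":0}])

```text
t: 36.52
eef_pos: [0.584, 0.1402, 0.1214]
tool_rot: [0.002, 0.013, 1.0, 0.0]
contact_force: [0.1, -1.7, 8.3]
gripper_width: 0.306
grasp_force: 26.8
```

Request:
drive_tool(increments=[{"claw":0.015,"dx":0,"dy":0,"dz":0.0015,"wx":0,"wy":0,"wz":0},{"claw":0.015,"dx":0,"dy":0,"dz":0,"wx":0,"wy":0,"wz":0},{"claw":0.026,"dx":0,"dy":0,"dz":0,"wx":0,"wy":0,"wz":0},{"claw":0.028,"dx":0,"dy":0,"dz":0,"wx":0,"wy":0,"wz":0},{"claw":0.032,"dx":0,"dy":0,"dz":0,"wx":0,"wy":0,"wz":0},{"claw":0.05,"dx":0,"dy":0,"dz":0,"wx":0,"wy":0,"wz":0},{"claw":0.05,"dx":0,"dy":0,"dz":0,"wx":0,"wy":0,"wz":0},{"claw":0.05,"dx":0,"dy":0,"dz":-0.02,"wx":0,"wy":0,"wz":0},{"claw":0.05,"dx":0,"dy":0,"dz":-0.05,"wx":0,"wy":0,"wz":0},{"claw":0.05,"dx":0,"dy":0,"dz":-0.05,"wx":0,"wy":0,"wz":0},{"claw":0.05,"dx":0.0,"dy":0,"dz":-0.06,"wx":0,"wy":0,"wz":0},{"claw":0.05,"dx":0.03,"dy":-0.04,"dz":0,"wx":0,"wy":0,"wz":0},{"claw":0.05,"dx":0.03,"dy":-0.05,"dz":0,"wx":0,"wy":0,"wz":0},{"claw":0.05,"dx":0.04,"dy":-0.045,"dz":0,"wx":0,"wy":0,"wz":0},{"claw":0.05,"dx":0,"dy":0,"dz":0,"wx":0,"wy":0,"wz":10.5},{"claw":0.05,"dx":0,"dy":0,"dz":0,"wx":0,"wy":0,"wz":10.5},{"claw":0.05,"dx":0,"dy":0,"dz":0,"wx":0,"wy":0,"wz":10.5},{"claw":0.05,"dx":0,"dy":0,"dz":0,"wx":0,"wy":0,"wz":10.5},{"claw":0.05,"dx":0,"dy":0,"dz":0,"wx":0,"wy":0,"wz":10.5},{"claw":0.05,"dx":0,"dy":0,"dz":0,"wx":0,"wy":0,"wz":10.5}])

```text
t: 39.02
eef_pos: [0.4794, 0.0078, 0.2993]
tool_rot: [0.001, 0.536, 0.844, 0.0]
contact_force: [-0.1, 0.1, 0.1]
gripper_width: 0.586
grasp_force: 0.0
```

```bash
python3 chk.py; ls -t pics | head -2
```

```text
wrist ball [0.0181 0.0018 0.1128] bar n 4246 slope 18.5 k med 22.252528329712792 Xrange [-0.031  0.087]
wrist ball [ 0.0197 -0.0846  0.1131] bar n 3828 slope 18.8 k med 22.19281295838152 Xrange [-0.034  0.088]
top ball [0.0186 0.0852 0.1128] bar n 469 slope 18.1 k med 21.618285468077712 Xrange [-0.033  0.09 ]
top ball [0.0181 0.0013 0.1124] bar n 444 slope 18.0 k med 21.661853403477107 Xrange [-0.032  0.087]
top ball [ 0.0191 -0.0847  0.1131] bar n 450 slope 18.2 k med 21.468302024841485 Xrange [-0.034  0.09 ]
TCP [0.4795 0.0077 0.2992] yaw 115.5 tilt 0.08 | wz 117.0 dx 129.3 dy 334.5 dz -50.8 mm
ctop39.png
cwrist39.png
```

View pics/ctop39.png

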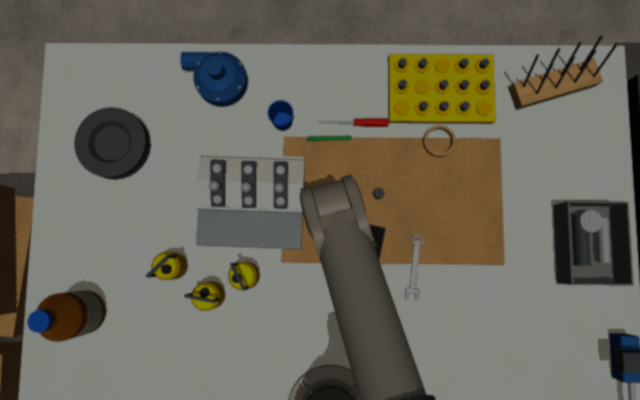

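Request:
drive_tool(increments=[{"claw":0.05,"dx":0,"dy":0,"dz":0,"wx":0,"wy":0,"wz":10.5},{"claw":0.05,"dx":0,"dy":0,"dz":0,"wx":0,"wy":0,"wz":10.5},{"claw":0.05,"dx":0,"dy":0,"dz":0,"wx":0,"wy":0,"wz":10.5},{"claw":0.05,"dx":0,"dy":0,"dz":0,"wx":0,"wy":0,"wz":7.5},{"claw":0.05,"dx":-0.025,"dy":-0.015,"dz":0,"wx":0,"wy":0,"wz":0},{"claw":0.05,"dx":-0.03,"dy":-0.015,"dz":0,"wx":0,"wy":0,"wz":0},{"claw":0.05,"dx":0,"dy":0,"dz":0,"wx":0,"wy":0,"wz":0}])

```text
t: 40.0
eef_pos: [0.4362, -0.041, 0.2985]
tool_rot: [0.001, 0.785, 0.62, -0.001]
contact_force: [0.0, 0.1, 0.7]
gripper_width: 0.585
grasp_force: 0.0
```

```bash
sed -i 's/goto.*/P=np.median(p,0); goto([P[0],P[1],.164],76.5)/' can.py; python3 can.py .154
```

```text
handle ((444.8836669921875, -71.29100036621094), (76.68051147460938, 9.942011833190918), 76.47905731201172) [ 0.4454 -0.0678  0.158 ] 0.1609056934321211 1028
TCP [ 0.4372 -0.0398  0.2987] yaw 76.6 tilt 0.07 | wz 0.1 dx -25.3 dy 14.6 dz 134.7 mm
```

The top view shows all three weights side by side on the rack at (218,182), (250,183), (281,184), with none left on the bench. Now I'll pick up the can.

Request:
drive_tool(increments=[{"claw":0.05,"dx":-0.0298,"dy":0.0151,"dz":0,"wx":0,"wy":0,"wz":0},{"claw":0.05,"dx":0,"dy":0,"dz":0.03,"wx":0,"wy":0,"wz":0},{"claw":0.05,"dx":0,"dy":0,"dz":0.05,"wx":0,"wy":0,"wz":0},{"claw":0.05,"dx":0,"dy":0,"dz":0.04,"wx":0,"wy":0,"wz":0},{"claw":0.05,"dx":0,"dy":0,"dz":0.0147,"wx":0,"wy":0,"wz":0},{"claw":0.0,"dx":0,"dy":0,"dz":0,"wx":0,"wy":0,"wz":0},{"claw":0.0,"dx":0,"dy":0,"dz":0,"wx":0,"wy":0,"wz":0},{"claw":0.0,"dx":0,"dy":0,"dz":0,"wx":0,"wy":0,"wz":0},{"claw":0.0,"dx":0,"dy":0,"dz":0,"wx":0,"wy":0,"wz":0},{"claw":0.0,"dx":0,"dy":0,"dz":0,"wx":0,"wy":0,"wz":0},{"claw":0.0,"dx":0,"dy":0,"dz":0,"wx":0,"wy":0,"wz":0}], newtons=60)

```text
t: 41.42
eef_pos: [0.4462, -0.0718, 0.1649]
tool_rot: [0.001, 0.785, 0.619, 0.001]
contact_force: [-1.9, 0.8, 6.9]
gripper_width: 0.091
grasp_force: 58.7
```

```bash
python3 -c "
from h import *
goto([.476,.165,.25],76.5)"
```

```text
TCP [ 0.4462 -0.0718  0.1649] yaw 76.5 tilt 0.16 | wz 0.0 dx 237.2 dy -26.3 dz -85.1 mm
```

Request:
drive_tool(increments=[{"claw":0.0,"dx":0,"dy":0,"dz":-0.04,"wx":0,"wy":0,"wz":0},{"claw":0.0,"dx":0,"dy":0,"dz":-0.045,"wx":0,"wy":0,"wz":0},{"claw":0.0,"dx":0.02,"dy":-0.002,"dz":0,"wx":0,"wy":0,"wz":0},{"claw":0.0,"dx":0.035,"dy":-0.004,"dz":0,"wx":0,"wy":0,"wz":0},{"claw":0.0,"dx":0.045,"dy":-0.005,"dz":0,"wx":0,"wy":0,"wz":0},{"claw":0.0,"dx":0.045,"dy":-0.005,"dz":0,"wx":0,"wy":0,"wz":0},{"claw":0.0,"dx":0.04,"dy":-0.005,"dz":0,"wx":0,"wy":0,"wz":0},{"claw":0.0,"dx":0.03,"dy":-0.003,"dz":0,"wx":0,"wy":0,"wz":0},{"claw":0.0,"dx":0.015,"dy":-0.002,"dz":0,"wx":0,"wy":0,"wz":0},{"claw":0.0,"dx":0.007,"dy":0,"dz":0,"wx":0,"wy":0,"wz":0},{"claw":0.0,"dx":0,"dy":0,"dz":0.025,"wx":0,"wy":0,"wz":0},{"claw":0.0,"dx":0,"dy":0,"dz":0.02,"wx":0,"wy":0,"wz":0},{"claw":0.0,"dx":0,"dy":0,"dz":0.007,"wx":0,"wy":0,"wz":0},{"claw":0.0,"dx":0,"dy":0,"dz":0.004,"wx":0,"wy":0,"wz":0},{"claw":0.0,"dx":0,"dy":0,"dz":0.002,"wx":0,"wy":0,"wz":0},{"claw":0.0,"dx":0,"dy":0,"dz":0,"wx":0,"wy":0,"wz":0},{"claw":0.0,"dx":0,"dy":0,"dz":0,"wx":0,"wy":0,"wz":0}])

```text
t: 43.55
eef_pos: [0.4756, 0.1649, 0.191]
tool_rot: [0.0, 0.785, 0.619, 0.001]
contact_force: [-1.2, 0.1, 0.9]
gripper_width: 0.088
grasp_force: 60.1
```

Request:
drive_tool(increments=[{"claw":0.0,"dx":0,"dy":0,"dz":0.001,"wx":0,"wy":0,"wz":0},{"claw":0.0,"dx":0,"dy":0,"dz":0,"wx":0,"wy":0,"wz":0},{"claw":0.04,"dx":0,"dy":0,"dz":0,"wx":0,"wy":0,"wz":0},{"claw":0.04,"dx":0,"dy":0,"dz":0,"wx":0,"wy":0,"wz":0},{"claw":0.04,"dx":0,"dy":0,"dz":0,"wx":0,"wy":0,"wz":0},{"claw":0.04,"dx":0,"dy":0,"dz":-0.03,"wx":0,"wy":0,"wz":0},{"claw":0.04,"dx":0,"dy":0,"dz":-0.05,"wx":0,"wy":0,"wz":0},{"claw":0.04,"dx":0,"dy":0,"dz":-0.05,"wx":0,"wy":0,"wz":0},{"claw":0.04,"dx":-0.05,"dy":0,"dz":0,"wx":0,"wy":0,"wz":0},{"claw":0.04,"dx":-0.06,"dy":0,"dz":0,"wx":0,"wy":0,"wz":0},{"claw":0.04,"dx":-0.06,"dy":0.03,"dz":0,"wx":0,"wy":0,"wz":0},{"claw":0.04,"dx":0,"dy":0,"dz":0,"wx":0,"wy":0,"wz":0}])

```text
t: 45.05
eef_pos: [0.4639, -0.0086, 0.319]
tool_rot: [0.0, 0.788, 0.616, -0.001]
contact_force: [-0.2, -0.3, -0.1]
gripper_width: 0.471
grasp_force: 0.0
```

```bash
python3 chk.py; python3 can.py .181; python3 -c "
from h import *
im,W=cloud('side'); save('sideF',im[100:320,180:420])"
```

```text
wrist ball [ 0.02   -0.0843  0.1134] bar n 1779 slope 20.0 k med 22.01465318646586 Xrange [-0.035  0.052]
top ball [0.0182 0.0846 0.1117] bar n 463 slope 18.5 k med 21.385793623885117 Xrange [-0.033  0.088]
top ball [0.0178 0.0013 0.1117] bar n 448 slope 18.1 k med 21.475613861771908 Xrange [-0.033  0.087]
top ball [ 0.0189 -0.0851  0.1132] bar n 455 slope 18.1 k med 21.73769422112764 Xrange [-0.033  0.09 ]
TCP [ 0.4636 -0.0033  0.3192] yaw 76.4 tilt 0.03 | wz 77.9 dx 144.9 dy 323.0 dz -30.8 mm
handle ((466.70306396484375, 134.05857849121094), (16.673486709594727, 9.885344505310059), 77.31582641601562) [0.467  0.1327 0.1836] 0.1867291512880804 406
TCP [ 0.4636 -0.0022  0.3193] yaw 76.6 tilt 0.04 | wz 0.1 dx 132.0 dy -28.1 dz 155.3 mm
```

View pics/sideF.png

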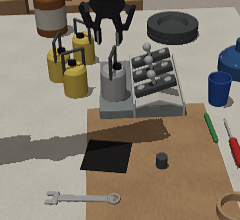

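The can stands upright on the ledge and the three weights lie flat on the front face. The handle is at about z 181 mm, which matches a can base at 30 mm, and the gripper is clear of everything.

```bash
python3 -c "
from station import *
print(hand_in())"
```

```text
the job is handed in; nothing more can be done
None
```

I handed the job in at about 45 s of the 210 s allowed: all three weights lie flat on the front face heavy end down, the can is back upright on the ledge, and I touched none of the other items on the bench; no verdict came back.

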